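# Set up the bobbin winder for the next pattern

## Robot

A 6-joint arm with a two-finger parallel gripper is mounted at the origin on the work surface. World frame = base frame: x ahead of the robot, y to its left, z up, the work surface at z = 0. Lengths are in mm, angles in degrees, forces in N, time in s.
With the tool pointing down it reaches from about 275 to 825 mm from the base axis. Payload 5.2 kg.
Tool frame: the origin (TCP) lies at the centre of the arm's flange, where the gripper is bolted on; the fingertips stand 186 mm ahead of it and the grasp point (between the pads) lies 167 mm ahead of it (tip_extent is the distance from the TCP to the fingertips, in mm); z points along the fingers, y is the line along which they close (so a half turn about z gives the same grasp; the last joint's range is limited). The gripper opens to 93 mm and grips with 3 to 60 N. Pads are 15 mm wide; open, the fingers measure 128 mm over their backs; the gripper's body (75 mm by 188 mm) begins 65 mm behind the grasp point.
Start: joints at [-82.151, 14.817, 87.949, -0, 77.235, -11.62], TCP at [183.335, -518.55, 404.753] pointing down, gripper open.
Joint ranges: [-179.93, 179.93], [-52.35, 119.4], [10.71, 147.94], [-69.91, 249.91], [12.55, 155.21], [-178.61, 178.61]. Speed limits (degrees/s): [147.25, 147.25, 180, 180, 180, 180].

## Interface

Orientations are given as a 3x3 rotation matrix whose columns are the frame's x, y, z axes.
In Python, from rig import observe, read_camera, camera_model, finish_job, tip_extent gives the robot as it stands.
- The arm moves only by the tool carry_out, never from a script. Its argument "steps" is a list that holds one entry, the list of rows, each a list of 7 numbers: the shift along the tool's x, y, z as a fraction of full scale, then the turn, a rotation vector about the tool's x, y, z as a fraction of full scale, then the opening, from -1 (shut) to 1 (fully open). In form: [[[x, y, z, wx, wy, wz, grip], ...]]. A call has 1 to 10 rows; each row is the pose to reach, as a shift and turn from the pose commanded when the call began, along the tool's axes at that moment, turning the shorter way round; what a row does not reach only later rows make up. Full scale, the value 1, is 50 cm for a shift and pi rad for a turn. A row lasts 1/12 s, in which the tool goes at most 41.7 mm and 7.16 degrees, less where a joint would pass 70% of its speed; a pose out of reach is approached as far as the arm can. A call with a number of a shift or a turn outside -1 to 1 is refused whole. A call with a gripper value outside its range is refused whole. The fingers move at their own pace and stop on an object; "squeeze" is the grip in N (left out, the last holds). Time passes only in rows, so rows that repeat a pose let the fingers close. It gives the time, the measured TCP pose, the force, the opening and the grip force at its end, in the units of the state.
- observe(): the state, without advancing time (a new reading comes with each control period).
- read_camera(name): name is "scene" or "side" or "wrist"; returns the picture (420x560x3 uint8, red, green, blue); there is no depth.
- camera_model(name): a dict with "camera_matrix" (3x3 intrinsics, pixels), "k1" (the pictures are not rectified: a ray, as slopes to the right and down, at radius r is drawn at 1 + k1 r^2 times it, then the intrinsics apply), "position" and "orientation" of the camera in the world. Camera axes: x right, y up, looking along -z (the intrinsics and any distortion apply to the point x, -y, -z); pixel columns grow to the right and rows downward; lengths in mm; the calibration is good to about 2 mm. A picture is of the moment at which its call begins: read the wrist's pose just before it. camera_model takes no time and is no camera call; for the wrist camera it gives the pose at the moment of the call.
- finish_job(): hands the job in; it is judged then, once.
The state is a dict: "time": time; "qpos": joint angles; "qd": joint speeds; "joint_torque": joint torques, N m; "tcp_pos": TCP position; "tool_rot": TCP orientation; "force": force on the tool from outside, world axes, zero at the start; "moment": the same for the moment, N m; "opening": opening from 0.0 (shut) to 1.0 (fully open); "grip_force": force on a finger pad.
Only numpy, scipy, OpenCV 4.12 (cv2) and the standard library are available. Lean on these libraries where they do the work, as an engineer would, in place of code of your own. Each camera call takes 0.05 s, during which the arm holds its last target. There are 200 camera calls.

## Task

First seat the spool carrier fully home on the two pegs of the bobbin winder, then put every thread spool that is out on the table onto a spindle of it, one each, all the way down, and lay the steel guide bar on the deck, flush along the middle of the carrier's front edge. Next hold the scanner square to the striped label on the job card, centred over it and about 8 cm off, still for two seconds, and stand it back upright in its dock. Last, push the winder's red lever fully over to on, and leave everything else on the table where it is.

Things in the scene. Friction and masses are not known exactly. Their poses are not given: they have to be found in the camera images.
- winder: Bobbin winder, fixed: green housing 130 (x) x 410 (y) mm with a flat deck 45 mm above the table; origin under its centre, x pointing away from the robot (turned a little from start to start), y along the deck. Behind the deck, 75 to 135 mm to +x of the origin, lies a grey motor, top 70 mm above the table.
- seat (a point): Centre of the carrier's seat, on the winder's deck 50 mm to +y of its centre; axes as the winder's. Two upright steel pegs, 12 mm high with chamfered tops, stand on the deck: a big one of 14 mm diameter 84 mm to +y of this point, a small one of 9 mm diameter 84 mm to -y. The carrier is home when its origin is here and its axes are these.
- peg_small (a point): Foot (at deck height) of the winder's small peg, 9 mm diameter, 84 mm to the -y side of the seat centre.
- power (a joint): The winder's power switch: a red toggle lever of 70 mm on a grey block at the -y end of the deck. 0 = off, leaning to the winder's -x (towards the robot); it swings about 1.0 rad to the winder's +x, 1.0 = fully on, with a light push and stays where it is left.
- power_tip (a point): The free end of the red lever.
- carrier: Loose spool carrier: aluminium plate 80 (x) x 280 (y) x 14 mm, 0.45 kg, origin under its centre. Orange upright handle 16 (x) x 40 (y) mm at its centre, top 74 mm above the underside: pinch it across x. Through holes: 17 mm wide 84 mm along +y (red mark beside it; for the big peg), 12 mm wide 84 mm along -y (small peg), so it fits one way only. Four steel spindles along y.
- hole_small (a point): Centre of the carrier's 12 mm hole at the underside, 84 mm along the carrier's -y; it goes over the small (9 mm) peg.
- spindle0 (a point): Foot, on the plate's top face, of the carrier's upright spindle at y = -113 mm: 10 mm diameter, 31 mm high with tapered tip. Takes one spool, whose origin then lies here.
- spindle1 (a point): Foot, on the plate's top face, of the carrier's upright spindle at y = -55 mm: 10 mm diameter, 31 mm high with tapered tip. Takes one spool, whose origin then lies here.
- spindle2 (a point): Foot, on the plate's top face, of the carrier's upright spindle at y = 55 mm: 10 mm diameter, 31 mm high with tapered tip. Takes one spool, whose origin then lies here.
- spindle3 (a point): Foot, on the plate's top face, of the carrier's upright spindle at y = 113 mm: 10 mm diameter, 31 mm high with tapered tip. Takes one spool, whose origin then lies here.
- spool_red: Loose red thread spool standing upright: a 48 mm diameter, 46 mm high cylinder with a 16 mm bore right through, white rims, about 70 g; origin at the centre of its underside. May be absent (None).
- spool_teal: Loose teal thread spool standing upright: a 48 mm diameter, 46 mm high cylinder with a 16 mm bore right through, white rims, about 70 g; origin at the centre of its underside. May be absent (None).
- spool_gold: Loose gold thread spool standing upright: a 48 mm diameter, 46 mm high cylinder with a 16 mm bore right through, white rims, about 70 g; origin at the centre of its underside. May be absent (None).
- spool_magenta: Loose magenta thread spool standing upright: a 48 mm diameter, 46 mm high cylinder with a 16 mm bore right through, white rims, about 70 g; origin at the centre of its underside. May be absent (None).
- guide: Loose guide bar, a steel straightedge 18 (x) x 180 (y) x 10 mm, 0.25 kg, blue bands near its ends, origin under its centre. A black upright grip 14 (x) x 32 (y) mm stands at its middle, top 58 mm above the underside: pinch it across x. Its place: on the winder's deck, one long side flush against the carrier's front (-x) edge, middle to middle (carrier x = -49 mm).
- scanner: Loose handheld scanner standing upright, nose down, in its dock: black nose 46 (x) x 40 (y) x 26 mm high below, then a yellow and black barrel 30 (x) x 36 (y) mm up to 140 mm; 0.18 kg. Origin at the centre of the nose's underside; z runs up the barrel, it looks along its -z through an amber window at the origin.
- dock_floor (a point): The scanner's dock, fixed: a grey open tray 68 (x) x 62 (y) x 18 mm high with 4 mm walls, inside 60 x 54 mm. This point is the centre of its inner floor, 5 mm above the table, axes the dock's; the docked scanner's origin lies here, nose sides along the walls, 7 mm of play on every side.
- label (a point): Centre of the striped black-and-white label (52 x 70 mm) on the job card, a fixed blue plate 85 x 100 mm on a dark foot, leaning 20 degrees so that it looks up and a little towards the robot. 42 mm above the table; z is the label's outward normal (20 degrees off vertical), its y lies level.
- brush: Bystander: hand brush, lying.
- weight: Bystander: dark steel block, 50 x 50 x 40 mm.
There are look-alikes about, which are no part of the job. There is more than one size of the spool_magenta; the one meant has the size given above.

How it is judged (in metres and radians):
On the way, in this order (a step that is already met when the one before it is completed fails the run):
1. the carrier is fully home on the winder's two pegs (horizontal distance between carrier and seat below 0.004 m and horizontal distance between hole_small and peg_small below 0.004 m and z of carrier in the frame of seat between -0.0025 and 0.0025 m and angle between carrier's own z axis and vertical below 0.03 rad), for 0.3 s.
2. every spool is all the way down on a spindle of the seated carrier (all of step 1 and (distance between spool_red and spindle0 below 0.0055 m or distance between spool_red and spindle1 below 0.0055 m or distance between spool_red and spindle2 below 0.0055 m or distance between spool_red and spindle3 below 0.0055 m) and angle between each of spool_red, spool_teal, spool_gold, spool_magenta's own z axis and vertical below 0.1 rad and (distance between spool_teal and spindle0 below 0.0055 m or distance between spool_teal and spindle1 below 0.0055 m or distance between spool_teal and spindle2 below 0.0055 m or distance between spool_teal and spindle3 below 0.0055 m) and (distance between spool_gold and spindle0 below 0.0055 m or distance between spool_gold and spindle1 below 0.0055 m or distance between spool_gold and spindle2 below 0.0055 m or distance between spool_gold and spindle3 below 0.0055 m) and (distance between spool_magenta and spindle0 below 0.0055 m or distance between spool_magenta and spindle1 below 0.0055 m or distance between spool_magenta and spindle2 below 0.0055 m or distance between spool_magenta and spindle3 below 0.0055 m)), for 0.3 s.
3. the guide bar lies on the deck flush against the carrier's front edge (all of step 2 and x of guide in the frame of carrier between -0.0515 and -0.0465 m and y of guide in the frame of carrier between -0.03 and 0.03 m and z of guide in the frame of seat between -0.003 and 0.003 m and angle between the y axis of guide and the y axis of carrier, either way round below 0.025 rad), for 0.3 s.
4. the scanner looks squarely at the label's centre from about 8 cm, held still for a second (x of scanner in the frame of label between -0.02 and 0.02 m and y of scanner in the frame of label between -0.02 and 0.02 m and z of scanner in the frame of label between 0.045 and 0.12 m and angle between the z axis of scanner and the z axis of label, either way round below 0.2 rad and linear speed of scanner below 0.03 m/s), for 1 s.
5. the scanner stands upright in its dock again (distance between scanner and dock_floor below 0.014 m and z of scanner in the frame of dock_floor below 0.004 m and angle between scanner's own z axis and vertical below 0.08 rad), for 0.3 s.
6. the red lever is pushed over to on (value of joint power above 0.8 rad), for 0.2 s.
At the end, for the whole second after the job is handed in: Carrier flat on the deck (2.5 mm), holes within 4 mm of their pegs; every spool present upright, fully down on a spindle (5.5 mm); guide bar on the deck flush to the front edge (2.5 mm, 0.025 rad), centred to 30 mm; scanner upright on its dock's floor; lever at 0.8 rad or more; all at rest (all of step 3 and all of step 5 and value of joint power above 0.8 rad and linear speed of each of spool_red, spool_teal, spool_gold, spool_magenta, carrier, scanner, guide below 0.02 m/s); the robot touches nothing.
It fails at once if a bystander is shifted by more than 4 cm (distance of any of brush, weight from where it was at the start of the episode above 0.04 m).
Of spool_red, spool_teal, spool_gold, spool_magenta only 2 to 4 are there at a start; the rules pass over those that are not, and their reading is None.
At some moment in a run one of spool_red, spool_teal, spool_gold, spool_magenta may be knocked a few centimetres aside while the robot is not near it.
It also fails if it takes over 208 s, if anything falls off the work surface, if the arm or the gripper's body presses on something with over 40 N, if the wrist force passes 120 N, or if a joint passes its speed limit or range.

## Working session

There is one attempt and no reset: what is moved stays moved. The work goes in short steps, Python scripts to look and compute and a tool call to move; the robot and the scene stay as the last step left them, time stands still between calls to the robot, and variables do not carry over. Pictures are saved under pics/ and viewed, at most 14 in all, crops included, and the job is handed in when it is done.

Besides the shell and the picture viewer there is one more tool, called after "Emit:" in YAML: its name, and indented under it one key for each argument. carry_out: Moves the arm, as the interface text tells. Shift numbers are shares of 50 cm and turn numbers shares of pi rad, none past 1 either way. Its arguments: {"type":"object","properties":{"steps":{"type":"array","items":{"type":"array","items":{"type":"array","items":{"type":"number","minimum":-1,"maximum":1}}}},"squeeze":{"type":"number"}},"required":["steps"]}

```bash
ls; mkdir -p pics; python3 - <<'E'
from rig import *
import cv2
s=observe();print(s['time'],s['tcp_pos'],s['tool_rot'],s['force'],s['opening'],tip_extent)
for n in ('scene','side','wrist'):
    m=camera_model(n);print(n,m)
    im=read_camera(n);cv2.imwrite(f'pics/{n}0.png',cv2.cvtColor(im,cv2.COLOR_RGB2BGR))
E
```

```text
pics
0.0 [ 183.29443662 -518.32813844  403.91850139] [[ 9.42816870e-01  3.33311092e-01 -2.57372007e-04]
 [ 3.33310998e-01 -9.42815207e-01  1.80682482e-03]
 [ 3.59580512e-04 -1.78928984e-03 -9.99998335e-01]] [0.10180986 0.71046037 0.61567384] 1.0010967191994784 186.1
scene {'camera_matrix': array([[453.76064607,   0.        , 278.71276812],
       [  0.        , 453.76064607, 208.57028879],
       [  0.        ,   0.        ,   1.        ]]), 'k1': -0.10215434232083735, 'position': array([1210.52121258, -424.89495334,  760.85706929]), 'orientation': array([[ 0.51944793, -0.52746763,  0.67227357],
       [ 0.85440925,  0.33220823, -0.39952787],
       [-0.0125968 ,  0.78193068,  0.6232381 ]])}
side {'camera_matrix': array([[496.51881962,   0.        , 282.88135889],
       [  0.        , 496.51881962, 206.43196261],
       [  0.        ,   0.        ,   1.        ]]), 'k1': -0.09617687662951224, 'position': array([ 155.04197981, -910.80002178, 1289.72833328]), 'orientation': array([[ 0.95049526,  0.23660981, -0.20143126],
       [-0.31067689,  0.73656685, -0.60079044],
       [ 0.00621467,  0.6336285 ,  0.7736125 ]])}
wrist {'camera_matrix': array([[301.53491188,   0.        , 276.13161228],
       [  0.        , 301.53491188, 209.40554183],
       [  0.        ,   0.        ,   1.        ]]), 'k1': -0.023400675198294172, 'position': array([ 250.12694016, -494.94470339,  383.61989949]), 'orientation': array([[ 0.33249131,  0.91235145,  0.23888146],
       [-0.94310406,  0.32220238,  0.08209972],
       [-0.00206438, -0.25258752,  0.96757185]])}
```

View pics/scene0.png

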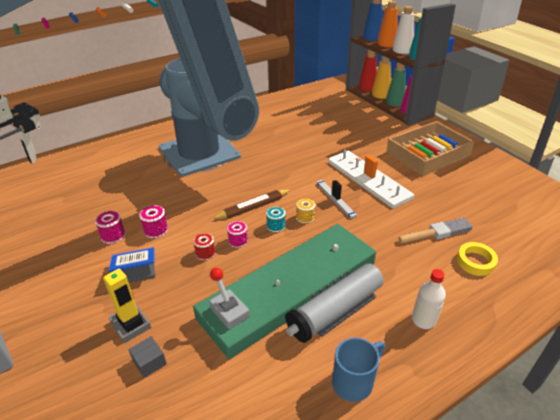

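View pics/side0.png

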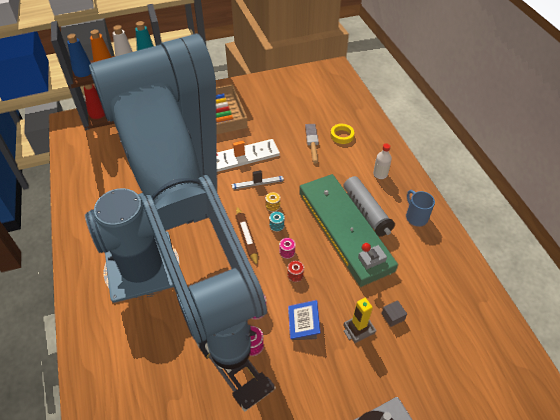

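The scene view shows:
- Small spools: red (204,245), magenta (237,234), teal (276,219), gold (306,210).
- Two bigger magenta spools at (110,227) and (153,221), which are look-alike candidates.
- Carrier at (370,178) and guide at (337,198).
- Winder pegs at about (277,282) and (336,247), lever tip at (217,273).
- Scanner at (124,305) and label at (133,258).

The side view shows the same objects, with the arm covering part of it.

```bash
cat > lib.py <<'E'
import numpy as np, cv2
from scipy.spatial.transform import Rotation as Rot
from rig import observe, read_camera, camera_model
def ray(m,px):
    K=m['camera_matrix']; px=np.atleast_2d(np.asarray(px,float)).reshape(-1,1,2)
    # drawn = u(1+k1 r^2): the OpenCV model with k1 only
    u=cv2.undistortPointsIter(px,K,np.array([m['k1'],0,0,0.]),None,None,(3,50,1e-12)).reshape(-1,2)
    d=np.c_[u[:,0],-u[:,1],-np.ones(len(u))]@m['orientation'].T
    return m['position'],d/np.linalg.norm(d,axis=1)[:,None]
def onz(m,px,z):
    o,d=ray(m,px); return o+d*((z-o[2])/d[:,2])[:,None]
def proj(m,P):
    q=(np.atleast_2d(P)-m['position'])@m['orientation']
    q=np.c_[q[:,0],-q[:,1],-q[:,2]]
    return cv2.projectPoints(q,np.zeros(3),np.zeros(3),m['camera_matrix'],np.array([m['k1'],0,0,0.]))[0].reshape(-1,2)
def tri(obs):
    A=np.zeros((3,3));b=np.zeros(3);L=[]
    for m,px in obs:
        o,d=ray(m,px);d=d[0];Q=np.eye(3)-np.outer(d,d);A+=Q;b+=Q@o;L.append((o,Q))
    p=np.linalg.solve(A,b);return p,max(np.linalg.norm(Q@(p-o)) for o,Q in L)
def snap(name,fn=None):
    m=camera_model(name);im=cv2.cvtColor(read_camera(name),cv2.COLOR_RGB2BGR)
    if fn: 
        cv2.imwrite(f'pics/{fn}.png',im); np.save(f'pics/{fn}.npy',m,allow_pickle=True)
    return m,im
def load(fn): return np.load(f'pics/{fn}.npy',allow_pickle=True).item(),cv2.imread(f'pics/{fn}.png')
def down(yaw):  # tool pointing down; tool x at yaw (deg) in world
    a=np.radians(yaw);return np.array([[np.cos(a),np.sin(a),0],[np.sin(a),-np.cos(a),0],[0,0,-1]])
def go(p,R=None,s=None):
    """fractions from the measured pose to TCP p, R"""
    s=s or observe();R0=np.array(s['tool_rot']);p0=np.array(s['tcp_pos'])
    sh=R0.T@(np.array(p)-p0)/500; w=np.zeros(3) if R is None else Rot.from_matrix(R0.T@R).as_rotvec()/np.pi
    n=max(np.linalg.norm(sh)*500/41.7,np.linalg.norm(w)*180/7.16)
    print('go',np.round(sh,4).tolist(),np.round(w,4).tolist(),'rows %.1f'%n)
def blobs(im,lo,hi,amin=30):
    h=cv2.cvtColor(im,cv2.COLOR_BGR2HSV);k=cv2.inRange(h,np.array(lo),np.array(hi))
    n,_,st,c=cv2.connectedComponentsWithStats(k)
    return [(c[i].round(1).tolist(),int(st[i,4]),st[i,:4].tolist()) for i in range(1,n) if st[i,4]>=amin]
E
python3 - <<'E'
from lib import *
a=camera_model('scene');b=camera_model('side')
np.set_printoptions(precision=1,suppress=True)
for n,p,q in [('red',(204,245),(296,270)),('mag',(237,234),(287,247)),('teal',(276,219),(277,220)),('gold',(306,210),(273,201)),
 ('bigA',(153,221),(256,340)),('carrier handle',(371,160),(239,146)),('guide grip',(337,184),(257,174)),('pegS',(277,282),(352,230)),('pegB',(336,247),(326,191)),('lever',(217,273),(366,247)),
 ('scanner top',(118,275),(366,302)),('label',(133,258),(304,319)),('weight',(148,352),(394,311)),('brush',(432,233),(313,140))]:
    P,e=tri([(a,p),(b,q)]);print(n,P,'err %.1f'%e)
print(onz(a,[(110,227)],23),onz(a,[(153,221)],23))
E
```

```text
red [ 444.6 -176.6   28.9] err 0.5
mag [446.2 -88.7  25. ] err 2.0
teal [448.6  20.8  25.5] err 1.8
gold [460.2 103.1  25.7] err 0.0
bigA [ 268.3 -286.1  -14.2] err 44.5
carrier handle [412.3 355.   65. ] err 2.5
guide grip [438.3 216.5  50.5] err 1.5
pegS [ 653.5 -102.2   50. ] err 1.7
pegB [633.7  68.3  51.8] err 1.1
lever [ 635.8 -222.9  129.7] err 0.8
scanner top [ 558.2 -390.6  145.8] err 1.6
label [ 411.1 -338.6   40.2] err 0.8
weight [ 662.6 -390.9   31.1] err 0.8
brush [689.9 334.4  18. ] err 8.9
[[ 250.6 -353.    23. ]] [[ 286.9 -250.3   23. ]]
```

```bash
python3 -c "
from lib import *
go((520,-40,430),down(96.6))"
```

```text
go [0.9538, -0.6777, -0.0506] [-0.0003, -0.0004, -0.4285] rows 14.0
```

Emit:
carry_out:
  steps:
    - [[0.6,-0.4,-0.05,0,0,-0.27,1],[0.6,-0.4,-0.05,0,0,-0.27,1],[0.6,-0.4,-0.05,0,0,-0.27,1],[0.6,-0.4,-0.05,0,0,-0.27,1],[0.6,-0.4,-0.05,0,0,-0.27,1],[0.6,-0.4,-0.05,0,0,-0.27,1],[0.6,-0.4,-0.05,0,0,-0.27,1],[0.6,-0.4,-0.05,0,0,-0.27,1],[0.6,-0.4,-0.05,0,0,-0.27,1],[0.6,-0.4,-0.05,0,0,-0.27,1]]
  squeeze: 20

```text
time: 0.98
tcp_pos: [401.5, -226.0, 430.2]
tool_rot: [[0.369, 0.93, 0.002], [0.93, -0.369, 0.001], [0.002, 0.001, -1.0]]
force: [-0.7, -0.4, -0.4]
opening: 0.999
grip_force: 0.0
```

```bash
python3 -c "
from lib import *
print(observe()['tcp_pos']);go((520,-40,430),down(96.6))"
```

```text
[ 401.52415249 -226.00445775  430.18988573]
go [0.4332, 0.0831, 0.0013] [0.0005, -0.0005, -0.1569] rows 5.3
```

Emit:
carry_out:
  steps:
    - [[0.43,0.083,0,0,0,-0.157,1],[0.43,0.083,0,0,0,-0.157,1],[0.43,0.083,0,0,0,-0.157,1],[0.43,0.083,0,0,0,-0.157,1],[0.43,0.083,0,0,0,-0.157,1],[0.43,0.083,0,0,0,-0.157,1],[0.43,0.083,0,0,0,-0.157,1],[0.43,0.083,0,0,0,-0.157,1]]

```text
time: 1.65
tcp_pos: [518.2, -46.4, 429.2]
tool_rot: [[-0.111, 0.994, -0.001], [0.994, 0.111, -0.001], [-0.0, -0.001, -1.0]]
force: [0.6, -0.6, 0.7]
opening: 1.001
grip_force: 0.0
```

```bash
python3 -c "
from lib import *
print(observe()['tcp_pos']);snap('wrist','w1');snap('side','s1');go((412,355,400),down(100))"
```

```text
[518.21264221 -46.38485349 429.21686575]
go [0.8232, -0.1226, 0.0587] [-0.0003, 0.0001, -0.0209] rows 10.0
```

View pics/w1.png

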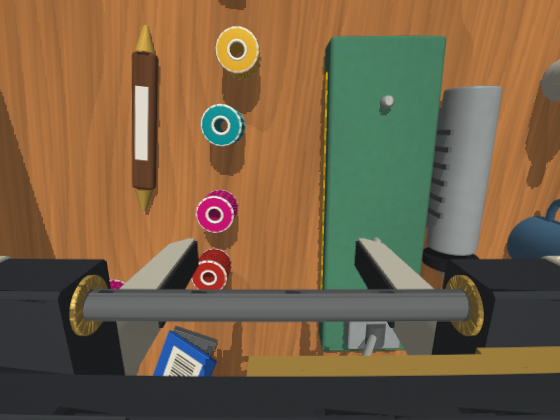

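The wrist view shows gold (237,50), teal (221,125), magenta (215,212) and red (210,275). The big peg is at (387,102) on the deck. The gripper hides the lower half of the image.

Emit:
carry_out:
  steps:
    - [[0.7,-0.13,0.06,0,0,0,1],[0.7,-0.13,0.06,0,0,0,1],[0.7,-0.13,0.06,0,0,0,1],[0.7,-0.13,0.06,0,0,0,1],[0.7,-0.13,0.06,0,0,0,1],[0.7,-0.13,0.06,0,0,0,1],[0.7,-0.13,0.06,0,0,0,1],[0.7,-0.13,0.06,0,0,0,1],[0.7,-0.13,0.06,0,0,0,1],[0.7,-0.13,0.06,0,0,0,1]]

```text
time: 2.58
tcp_pos: [413.9, 296.4, 399.5]
tool_rot: [[-0.112, 0.994, -0.001], [0.994, 0.112, 0.001], [0.001, -0.001, -1.0]]
force: [0.6, -0.5, 0.6]
opening: 0.999
grip_force: 0.0
```

```bash
python3 -c "
from lib import *
s=observe();print(s['tcp_pos'],np.abs(s['qd']).max());m,w2=snap('wrist','w2')
m1,w1=load('w1');print('P height check')
A=w1[0:300,120:280];cv2.imwrite('pics/v2.png',np.hstack([cv2.resize(A,None,fx=1.9,fy=1.9),w2[:, :][:570] if 0 else cv2.copyMakeBorder(w2[:,80:560],0,150,0,0,cv2.BORDER_CONSTANT)]))"
```

```text
[413.91048423 296.41069364 399.46228965] 4.5136630201787655
P height check
```

View pics/v2.png

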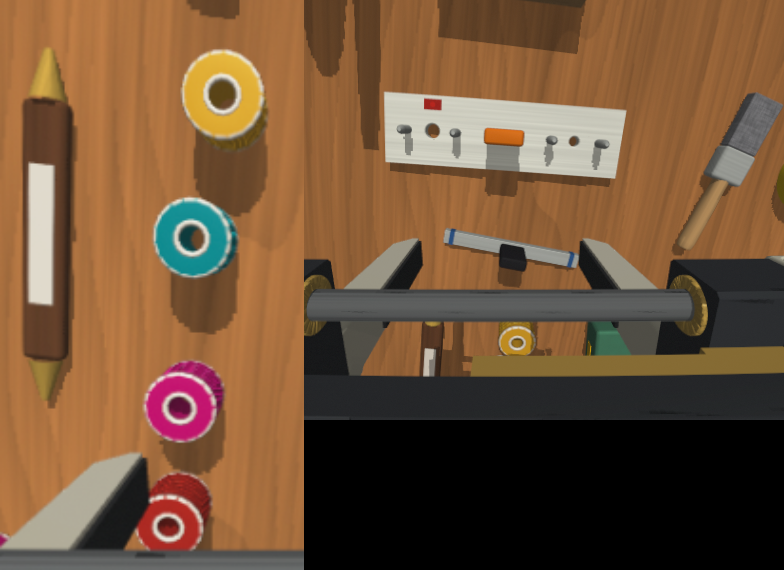

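The wrist view (cropped) shows the carrier lying across, with its red mark at the image left (so +y towards world -x). The orange handle is around (280,136), the big hole at (208,130) and the small hole at (350,141). The guide is below with blue bands at (225,237) and (348,260). Next I take a second view from a shifted, lower place to measure it.

Emit:
carry_out:
  steps:
    - [[0.05,-0.14,0.1,0,0,0,1],[0.05,-0.14,0.1,0,0,0,1],[0.05,-0.14,0.1,0,0,0,1],[0.05,-0.14,0.1,0,0,0,1],[0.05,-0.14,0.1,0,0,0,1],[0.05,-0.14,0.1,0,0,0,1]]

```text
time: 3.13
tcp_pos: [344.9, 311.0, 351.1]
tool_rot: [[-0.108, 0.994, 0.003], [0.994, 0.108, 0.001], [0.001, 0.003, -1.0]]
force: [-0.8, 0.5, 0.3]
opening: 0.997
grip_force: 0.0
```

```bash
cat >> lib.py <<'E'
def carrier_feats(im,ylim=230):
    h=cv2.cvtColor(im,cv2.COLOR_BGR2HSV);out={}
    og=cv2.inRange(h,np.array([5,200,120]),np.array([15,255,255]));og[ylim:]=0
    n,l,st,c=cv2.connectedComponentsWithStats(og);i=1+np.argmax(st[1:,4]);out['handle']=c[i];out['handle_n']=st[i,4]
    wh=cv2.inRange(h,np.array([0,0,150]),np.array([179,60,255]));wh[ylim:]=0
    cs=cv2.findContours(wh,cv2.RETR_EXTERNAL,cv2.CHAIN_APPROX_NONE)[0];c=max(cs,key=cv2.contourArea)
    hull=cv2.convexHull(c);out['rect']=cv2.minAreaRect(hull);out['hull']=hull
    pm=np.zeros(wh.shape,np.uint8);cv2.drawContours(pm,[hull],-1,255,-1)
    br=cv2.inRange(h,np.array([5,60,20]),np.array([20,199,255]))&cv2.erode(pm,np.ones((5,5)))
    n,l,st,c=cv2.connectedComponentsWithStats(br)
    out['holes']=[(c[i].round(1).tolist(),int(st[i,4]),st[i,2:4].tolist()) for i in range(1,n) if st[i,4]>25]
    return out
E
python3 - <<'E'
from lib import *
s=observe();print(s['tcp_pos'],np.abs(s['qd']).max());snap('wrist','w3')
for f in('w2','w3'):
    m,im=load(f);o=carrier_feats(im);print(f,o['handle'],o['handle_n'],o['rect'],o['holes'])
E
```

```text
[344.8547737  310.99535151 351.09301503] 0.6011102405995253
w2 [279.55353902 136.60072595] 551 ((278.25799560546875, 134.8896942138672), (242.10507202148438, 69.97721099853516), 4.151285171508789) [([209.2, 130.7], 126, [11, 14]), ([275.1, 131.1], 57, [40, 16]), ([348.5, 141.0], 50, [8, 9])]
w3 [354.78514286 161.76342857] 875 ((342.09332275390625, 156.27981567382812), (272.06683349609375, 78.49526977539062), 3.848179817199707) [([261.8, 151.6], 188, [15, 16]), ([363.0, 153.0], 41, [35, 7]), ([417.7, 162.9], 37, [6, 9]), ([336.1, 169.0], 36, [29, 11])]
```

```bash
cat >> lib.py <<'E'
def hole_c(im,px,r=20,thr=None):
    """centre of the dark/brown opening on the pale plate nearest px"""
    h=cv2.cvtColor(im,cv2.COLOR_BGR2HSV);x,y=map(int,np.round(px));x0,y0=x-r,y-r
    p=h[y0:y+r+1,x0:x+r+1];nw=((p[...,1]>60)|(p[...,2]<140)).astype(np.uint8)
    n,l,st,c=cv2.connectedComponentsWithStats(nw);i=l[r,r]
    if i==0: return None
    cs=cv2.findContours((l==i).astype(np.uint8),cv2.RETR_EXTERNAL,cv2.CHAIN_APPROX_NONE)[0][0]
    return c[i]+[x0,y0],int(st[i,4]),st[i,2:4].tolist()
E
python3 - <<'E'
from lib import *
np.set_printoptions(precision=1,suppress=True)
m2,a=load('w2');m3,b=load('w3')
A=[hole_c(a,p) for p in((209.2,130.7),(348.5,141))];B=[hole_c(b,p) for p in((261.8,151.6),(417.7,162.9))]
print(A,B)
P=[tri([(m2,x[0]),(m3,y[0])]) for x,y in zip(A,B)];print(P)
H=tri([(m2,carrier_feats(a)['handle']),(m3,carrier_feats(b)['handle'])]);print('handle',H)
for f,m,X in(('w2',m2,A),('w3',m3,B)):
    q=onz(m,[x[0] for x in X],14);d=q[0]-q[1];print(f,q,'dist',np.linalg.norm(d),'mid',q.mean(0),'y-axis deg',np.degrees(np.arctan2(d[1],d[0])))
    print('handle onz74',onz(m,[carrier_feats(load(f)[1])['handle']],73))
# spools in w1
m1,w=load('w1')
h=cv2.cvtColor(w,cv2.COLOR_BGR2HSV)
for n,(x,y) in dict(gold=(237,50),teal=(221,125),mag=(215,212),red=(210,275)).items():
    g=h[max(y-34,0):y+34,x-34:x+34];k=(((g[...,1]<70)&(g[...,2]>140)))
    # rim: white ring
    pts=np.argwhere(k)[:,::-1]+[x-34,max(y-34,0)]
    q=onz(m1,pts,46)[:,:2];c=onz(m1,[(x,y)],46)[0,:2]
    for _ in range(5):
        d=np.linalg.norm(q-c,axis=1);inn=q[(d<13)];c=(inn.min(0)+inn.max(0))/2
    print(n,c,'inner r',np.percentile(np.linalg.norm(inn-c,axis=1),[5,95]),'outer',np.percentile(d[(d>15)&(d<34)],[5,50,95]))
E
```

```text
[(array([208.1, 130.1]), 168, [15, 15]), (array([349.6, 140.6]), 82, [10, 10])] [(array([261.7, 151.4]), 209, [16, 16]), (array([420.7, 162.6]), 98, [12, 11])]
[(array([326.5, 358.5,  11.2]), np.float64(0.10080595800930087)), (array([494.8, 365.2,  12.1]), np.float64(0.1390495762594851))]
handle (array([410.9, 361.6,  63.4]), np.float64(0.530778341990596))
w2 [[327.1 358.4  14. ]
 [494.3 365.   14. ]] dist 167.3000206330305 mid [410.7 361.7  14. ] y-axis deg -177.73327096251379
handle onz74 [[410.7 361.2  73. ]]
w3 [[326.7 358.8  14. ]
 [493.9 365.4  14. ]] dist 167.33735699476892 mid [410.3 362.1  14. ] y-axis deg -177.7241677330901
handle onz74 [[408.4 362.7  73. ]]
gold [457.9 104.6] inner r [ 8.2 10.7] outer [22.2 23.  23.8]
teal [445.4  22.7] inner r [ 8.1 11.1] outer [21.7 22.8 24.1]
mag [444.9 -86.8] inner r [ 7.8 10.8] outer [22.3 23.2 24.7]
red [ 442.5 -173.4] inner r [ 7.4 10.8] outer [22.  23.2 24.6]
```

Spool sizes agree: red, teal, gold and the magenta at w1 (215,212) all have an outer diameter of about 47 mm and a 16 mm bore. In the enlarged crop that magenta spool matches the others, so it is the one meant. The two at scene (110,227) and (153,221) look bigger.

The carrier's holes are 167.3 mm apart, which is right. Now I move above the handle.

Emit:
carry_out:
  steps:
    - [[0.087,0.1414,0.1,0,0,-0.24,1],[0.087,0.1414,0.1,0,0,-0.24,1],[0.087,0.1414,0.1,0,0,-0.24,1],[0.087,0.1414,0.1,0,0,-0.24,1],[0.087,0.1414,0.1,0,0,-0.24,1],[0.087,0.1414,0.1,0,0,-0.24,1],[0.087,0.1414,0.12,0,0,-0.478,1],[0.087,0.1414,0.12,0,0,-0.478,1],[0.087,0.1414,0.12,0,0,-0.478,1],[0.087,0.1414,0.12,0,0,-0.478,1]]

```text
time: 4.02
tcp_pos: [410.0, 362.4, 290.3]
tool_rot: [[-0.979, 0.204, 0.002], [0.204, 0.979, 0.001], [-0.001, 0.001, -1.0]]
force: [-1.0, -0.3, 0.1]
opening: 1.002
grip_force: 0.0
```

```bash
python3 -c "
from lib import *
s=observe();print(s['tcp_pos'],np.abs(s['qd']).max())
go((410.5,361.9,290),down(182.27));go((410.5,361.9,219),down(182.27))"
```

```text
[410.03651548 362.4300575  290.28495921] 85.28565132053792
go [-0.0011, -0.0008, 0.0006] [0.0002, 0.0005, -0.078] rows 2.0
go [-0.0009, -0.001, 0.1426] [0.0002, 0.0005, -0.078] rows 2.0
```

Emit:
carry_out:
  steps:
    - [[-0.001,-0.001,0,0,0,-0.079,1],[-0.001,-0.001,0,0,0,-0.079,1],[-0.001,-0.001,0.03,0,0,-0.079,1],[-0.001,-0.001,0.03,0,0,-0.079,1],[-0.001,-0.001,0.03,0,0,-0.079,1],[-0.001,-0.001,0.03,0,0,-0.079,1]]

```text
time: 4.52
tcp_pos: [409.6, 362.0, 275.3]
tool_rot: [[-0.999, -0.036, 0.001], [-0.036, 0.999, 0.0], [-0.001, 0.0, -1.0]]
force: [-0.1, -0.3, 0.1]
opening: 0.999
grip_force: 0.0
```

```bash
python3 - <<'E'
from lib import *
np.set_printoptions(precision=1,suppress=True)
s=observe();print(s['tcp_pos'],np.abs(s['qd']).max())
m,im=snap('wrist','w4');h=cv2.cvtColor(im,cv2.COLOR_BGR2HSV)
print(blobs(im,[5,200,120],[15,255,255]))
print('expected handle top px',proj(m,[(410.5,361.9,73)]), 'holeB',proj(m,[(326.9,358.6,14)]))
r=hole_c(im,proj(m,[(326.9,358.6,14)])[0]);print(r, onz(m,[r[0]],14) if r else '')
go((410.5,361.9,219),down(182.27))
E
```

```text
[409.6 362.  275.3] 0.4614078454162533
[([528.0, 216.5], 1462, [510, 176, 38, 83]), ([274.7, 239.7], 1255, [264, 197, 22, 72])]
expected handle top px [[275.7 242.9]] holeB [[275.3 111.9]]
(array([275. , 111.3]), 399, [23, 23]) [[326.5 358.4  14. ]]
go [-0.002, -0.0007, 0.1129] [0.0002, 0.0003, -0.0009] rows 1.4
```

Emit:
carry_out:
  steps:
    - [[-0.002,-0.0005,0.06,0,0,0,1],[-0.002,-0.0005,0.113,0,0,0,1],[-0.002,-0.0005,0.113,0,0,0,1],[-0.002,-0.0005,0.113,0,0,0,-1],[-0.002,-0.0005,0.113,0,0,0,-1],[-0.002,-0.0005,0.113,0,0,0,-1],[-0.002,-0.0005,0.113,0,0,0,-1],[-0.002,-0.0005,0.113,0,0,0,-1],[-0.002,-0.0005,0.113,0,0,0,-1],[-0.002,-0.0005,0.113,0,0,0,-1]]
  squeeze: 40

```text
time: 5.4
tcp_pos: [409.7, 362.1, 218.8]
tool_rot: [[-0.999, -0.038, 0.001], [-0.038, 0.999, 0.0], [-0.001, 0.0, -1.0]]
force: [1.0, 0.1, 0.6]
opening: 0.547
grip_force: 0.0
```

Closing is still under way, so I let it finish and then lift.

Emit:
carry_out:
  steps:
    - [[0,0,0,0,0,0,-1],[0,0,0,0,0,0,-1],[0,0,0,0,0,0,-1],[0,0,0,0,0,0,-1],[0,0,0,0,0,0,-1],[0,0,0,0,0,0,-1],[0,0,0,0,0,0,-1],[0,0,0,0,0,0,-1]]

```text
time: 6.07
tcp_pos: [409.6, 361.8, 218.2]
tool_rot: [[-0.999, -0.038, -0.0], [-0.038, 0.999, -0.0], [0.0, -0.0, -1.0]]
force: [-1.0, -1.7, 0.2]
opening: 0.171
grip_force: 40.0
```

Emit:
carry_out:
  steps:
    - [[0,0,-0.05,0,0,0,-1],[0,0,-0.1,0,0,0,-1],[0,0,-0.15,0,0,0,-1],[0,0,-0.2,0,0,0,-1],[0,0,-0.2,0,0,0,-1],[0,0,-0.2,0,0,0,-1]]

```text
time: 6.57
tcp_pos: [409.7, 362.1, 318.4]
tool_rot: [[-0.999, -0.038, 0.002], [-0.038, 0.999, 0.001], [-0.002, 0.001, -1.0]]
force: [0.5, 0.3, -6.0]
opening: 0.17
grip_force: 40.0
```

```bash
python3 - <<'E'
from lib import *
np.set_printoptions(precision=2,suppress=True)
s=observe();print(s['tcp_pos'],np.abs(s['qd']).max(),s['force'],s['opening'],s['grip_force'])
R=np.array(s['tool_rot']);p=np.array(s['tcp_pos'])
m,im=snap('wrist','w5')
# predicted hole: same as at grasp, 99.x up
P=np.array([326.7,358.6,14+p[2]-218.8]);q=proj(m,[P]);print(q)
r=hole_c(im,q[0],30);print(r)
if r: 
    W=onz(m,[r[0]],P[2])[0];print('big hole tool frame',R.T@(W-p))
go((640,-17,330),down(96.6))
E
```

```text
[409.71 362.14 318.37] 2.9398985942753324 [ 0.5   0.31 -6.  ] 0.1697471547314071 39.99814510345459
[[274.82 105.18]]
(array([276.85, 105.94]), 682, [29, 31])
big hole tool frame [ 82.98   0.57 204.67]
go [-0.4326, -0.7745, -0.0263] [-0.0005, -0.0002, 0.4754] rows 12.0
```

Emit:
carry_out:
  steps:
    - [[0,0,-0.08,0,0,0.02,-1],[-0.02,-0.1,-0.164,0,0,0.06,-1],[-0.05,-0.18,-0.164,0,0,0.1,-1],[-0.07,-0.26,-0.164,0,0,0.14,-1],[-0.09,-0.34,-0.164,0,0,0.18,-1],[-0.11,-0.42,-0.164,0,0,0.22,-1],[-0.13,-0.5,-0.164,0,0,0.26,-1],[-0.148,-0.58,-0.164,0,0,0.29,-1],[-0.148,-0.62,-0.164,0,0,0.31,-1],[-0.148,-0.62,-0.164,0,0,0.31,-1]]

```text
time: 7.45
tcp_pos: [496.4, 48.7, 397.4]
tool_rot: [[-0.586, 0.811, -0.004], [0.811, 0.586, -0.004], [-0.001, -0.005, -1.0]]
force: [0.7, 0.3, -5.3]
opening: 0.17
grip_force: 40.0
```

```bash
python3 -c "
from lib import *
s=observe();print(s['tcp_pos'],np.abs(s['qd']).max())
go((490,-60,400),down(96.6))"
```

```text
[496.35167129  48.7271626  397.37567641] 5.241534577469458
go [-0.1688, -0.1377, -0.0043] [-0.0016, 0.0007, 0.1624] rows 4.1
```

Emit:
carry_out:
  steps:
    - [[-0.08,-0.07,0,0,0,0.08,-1],[-0.16,-0.13,0,0,0,0.12,-1],[-0.168,-0.138,0,0,0,0.161,-1],[-0.168,-0.138,0,0,0,0.161,-1],[-0.168,-0.138,0,0,0,0.161,-1],[-0.168,-0.138,0,0,0,0.161,-1],[-0.168,-0.138,0,0,0,0.161,-1],[-0.168,-0.138,0,0,0,0.161,-1]]

```text
time: 8.12
tcp_pos: [489.5, -52.5, 399.4]
tool_rot: [[-0.133, 0.991, -0.001], [0.991, 0.133, 0.001], [0.001, -0.001, -1.0]]
force: [-0.1, -0.3, -5.3]
opening: 0.168
grip_force: 40.0
```

```bash
python3 - <<'E'
from lib import *
np.set_printoptions(precision=2,suppress=True)
s=observe();print(s['tcp_pos'],np.abs(s['qd']).max())
m,im=snap('wrist','w6')
print(proj(m,[(653.5,-102.2,57),(633.7,68.3,57)]))
E
```

```text
[489.49 -52.52 399.45] 0.6740338219339436
[[410.61 257.08]
 [431.9  100.36]]
```

View pics/w6.png

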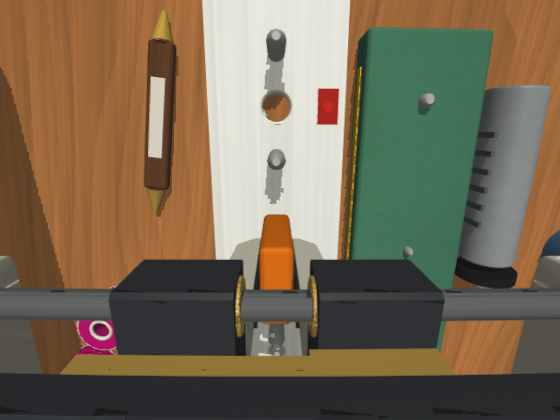

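The wrist view with the carrier in hand shows the big peg at (428,100), the small peg at (407,251) and the held big hole at (277,106). I take a second place for triangulation.

Emit:
carry_out:
  steps:
    - [[-0.06,0,0,0,0,0.007,-1],[-0.12,0,0,0,0,0.007,-1],[-0.12,0,0,0,0,0.007,-1],[-0.12,0,0,0,0,0.007,-1],[-0.12,0,0,0,0,0.007,-1],[-0.12,0,0,0,0,0.007,-1]]

```text
time: 8.67
tcp_pos: [497.2, -112.0, 400.1]
tool_rot: [[-0.108, 0.994, -0.0], [0.994, 0.108, 0.001], [0.001, -0.0, -1.0]]
force: [0.2, 0.5, -5.1]
opening: 0.169
grip_force: 40.0
```

```bash
cat >> lib.py <<'E'
def pegs(m,im,P=((653.5,-102.2,51),(633.7,68.3,51)),r=16):
    out=[]
    h=cv2.cvtColor(im,cv2.COLOR_BGR2HSV)
    for q in proj(m,P):
        x,y=map(int,q.round());p=h[y-r:y+r+1,x-r:x+r+1]
        k=(p[...,1]<90).astype(np.uint8);n,l,st,c=cv2.connectedComponentsWithStats(k)
        i=min(range(1,n),key=lambda i:np.linalg.norm(c[i]-r)-0.1*st[i,4]);out.append((c[i]+[x-r,y-r],int(st[i,4]),st[i,2:4].tolist()))
    return out
E
python3 - <<'E'
from lib import *
np.set_printoptions(precision=2,suppress=True)
s=observe();print(s['tcp_pos'],np.abs(s['qd']).max())
snap('wrist','w7')
V=[load(f) for f in('w6','w7')];G=[pegs(m,im) for m,im in V];print(G)
for i in(0,1):
    print(tri([(V[k][0],G[k][i][0]) for k in(0,1)]),[onz(V[k][0],[G[k][i][0]],51) for k in(0,1)])
a=camera_model('scene');print('hole w7')
m,im=V[1];R=np.array(s['tool_rot']);p=np.array(s['tcp_pos'])
r=hole_c(im,(277,106),24);print(r)
for dz in (0,): 
    W=onz(m,[r[0]],p[2]-204.8)[0];print('big hole tool frame',R.T@(W-p))
E
```

```text
[ 497.18 -112.02  400.13] 0.21822985947114704
[[(array([403.69, 265.76]), 299, [30, 13]), (array([426.39, 100.08]), 214, [18, 15])], [(array([414.02, 197.6 ]), 88, [11, 10]), (array([429.25,  32.83]), 252, [18, 19])]]
(array([611.25, -84.02, 130.77]), np.float64(1.2553310458445672)) [array([[ 651.23, -116.34,   51.  ]]), array([[651.8 , -97.31,  51.  ]])]
(array([631.73,  69.05,  48.95]), np.float64(0.03279180232550397)) [array([[630.76,  68.72,  51.  ]]), array([[630.89,  68.37,  51.  ]])]
hole w7
(array([275.99, 105.18]), 746, [29, 33])
big hole tool frame [ 84.39   0.81 204.86]
```

```bash
python3 - <<'E'
from lib import *
np.set_printoptions(precision=2,suppress=True)
m,im=load('w6');P=pegs(m,im,((653.5,-98,55),),9);print(P,onz(m,[P[0][0]],51))
m7,i7=load('w7');print(tri([(m,P[0][0]),(m7,pegs(m7,i7)[0][0])]))
go((641,-13.8,330),down(97.19));go((641,-13.8,283),down(97.19))
E
```

```text
[(array([408. , 250.5]), 84, [11, 10])] [[651.6 -96.7  51. ]]
(array([653.46, -97.9 ,  47.52]), np.float64(0.044222483428510165))
go [0.1639, 0.3073, 0.1404] [-0.0001, -0.0002, -0.0054] rows 4.5
go [0.1639, 0.3073, 0.2344] [-0.0001, -0.0002, -0.0054] rows 5.0
```

Emit:
carry_out:
  steps:
    - [[0.08,0.07,0.02,0,0,-0.005,-1],[0.12,0.14,0.05,0,0,-0.005,-1],[0.164,0.2,0.08,0,0,-0.005,-1],[0.164,0.26,0.14,0,0,-0.005,-1],[0.164,0.307,0.18,0,0,-0.005,-1],[0.164,0.307,0.22,0,0,-0.005,-1],[0.164,0.307,0.234,0,0,-0.005,-1],[0.164,0.307,0.234,0,0,-0.005,-1],[0.164,0.307,0.234,0,0,-0.005,-1],[0.164,0.307,0.234,0,0,-0.005,-1]]

```text
time: 9.55
tcp_pos: [641.1, -15.2, 285.5]
tool_rot: [[-0.122, 0.992, 0.003], [0.992, 0.122, -0.001], [-0.001, 0.003, -1.0]]
force: [-0.2, -0.5, -4.8]
opening: 0.168
grip_force: 40.0
```

```bash
python3 - <<'E'
from lib import *
np.set_printoptions(precision=2,suppress=True)
s=observe();print(s['tcp_pos'],np.abs(s['qd']).max(),s['force'])
m,im=snap('wrist','w8')
w=cv2.resize(im[60:230,190:360],None,fx=3,fy=3,interpolation=cv2.INTER_CUBIC)
b=cv2.imwrite('pics/v8.png',w)
snap('scene','sc8');
R=np.array(s['tool_rot']);p=np.array(s['tcp_pos'])
print('hole px if at (84-.7,.3):',proj(m,[p+R@[83.3,.3,204.6],p+R@[83.3,.3,218.6]]),'pegtop px',proj(m,[(630.85,68.5,57)]))
E
```

```text
[641.14 -15.22 285.47] 0.6979638826392999 [-0.22 -0.46 -4.77]
hole px if at (84-.7,.3): [[275.11 107.13]
 [275.18 108.82]] pegtop px [[273.82 107.85]]
```

View pics/v8.png

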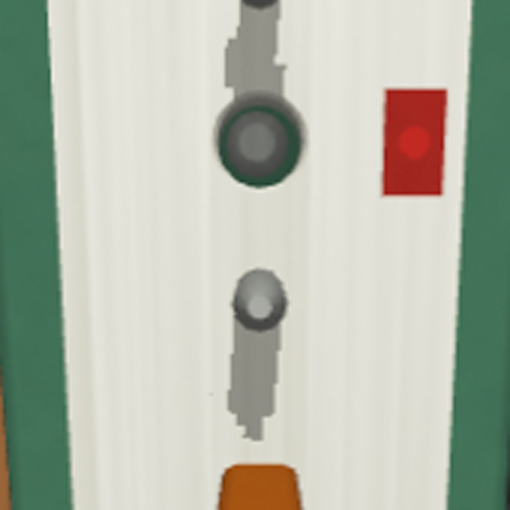

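Through the held big hole (276.5,108) the big peg's top is visible at (275.3,107), almost coaxial. It needs about 1.6 mm along tool x and a touch of yaw, then I lower it.

Emit:
carry_out:
  steps:
    - [[0.0033,-0.0005,0,0,0,-0.0014,-1],[0.0033,-0.0005,0.008,0,0,-0.0014,-1],[0.0033,-0.0005,0.014,0,0,-0.0014,-1],[0.0033,-0.0005,0.02,0,0,-0.0014,-1],[0.0033,-0.0005,0.026,0,0,-0.0014,-1],[0.0033,-0.0005,0.031,0,0,-0.0014,-1],[0.0033,-0.0005,0.031,0,0,-0.0014,-1],[0.0033,-0.0005,0.031,0,0,-0.0014,-1]]

```text
time: 10.32
tcp_pos: [640.7, -13.5, 267.3]
tool_rot: [[-0.127, 0.992, -0.001], [0.992, 0.127, 0.0], [0.0, -0.001, -1.0]]
force: [0.0, 0.3, -5.5]
opening: 0.167
grip_force: 40.0
```

```bash
python3 - <<'E'
from lib import *
np.set_printoptions(precision=2,suppress=True)
s=observe();print(s['tcp_pos'],s['force'],s['moment'])
m,im=snap('wrist','w9')
w=cv2.resize(im[60:230,190:360],None,fx=3,fy=3,interpolation=cv2.INTER_CUBIC)
b=cv2.imwrite('pics/v9.png',w)
E
```

```text
[640.68 -13.53 267.31] [ 0.02  0.31 -5.53] [-0.03 -0.08 -0.01]
```

Emit:
carry_out:
  steps:
    - [[0,0,0.004,0,0,0,-1],[0,0,0.008,0,0,0,-1],[0,0,0.01,0,0,0,-1],[0,0,0.01,0,0,0,-1]]

```text
time: 10.7
tcp_pos: [641.0, -13.7, 263.4]
tool_rot: [[-0.127, 0.992, 0.001], [0.992, 0.127, -0.0], [-0.0, 0.001, -1.0]]
force: [-0.0, -1.1, -1.1]
opening: 0.173
grip_force: 40.0
```

It touched at z 263.4, so it is seated. I release, rise and check.

Emit:
carry_out:
  steps:
    - [[0,0,0.007,0,0,0,0],[0,0,0.007,0,0,0,0.4],[0,0,0.007,0,0,0,0.4],[0,0,0.007,0,0,0,0.4],[0,0,0.007,0,0,0,0.4],[0,0,0.007,0,0,0,0.4],[0,0,0.007,0,0,0,0.4],[0,0,-0.03,0,0,0,0.4],[0,0,-0.1,0,0,0,0.4],[0,0,-0.17,0,0,0,0.4]]

```text
time: 11.53
tcp_pos: [640.2, -13.4, 347.1]
tool_rot: [[-0.127, 0.992, -0.004], [0.992, 0.127, 0.001], [0.001, -0.004, -1.0]]
force: [0.3, -0.2, -0.9]
opening: 0.698
grip_force: 0.0
```

Emit:
carry_out:
  steps:
    - [[-0.06,0,0,0,0,0,0.4],[-0.12,0,0,0,0,0,0.4],[-0.12,0,0,0,0,0,0.4],[-0.12,0,0,0,0,0,0.4],[-0.12,0,0,0,0,0,0.4]]

```text
time: 11.95
tcp_pos: [648.1, -72.9, 347.3]
tool_rot: [[-0.126, 0.992, -0.001], [0.992, 0.126, 0.001], [0.001, -0.001, -1.0]]
force: [0.6, -0.5, 1.2]
opening: 0.701
grip_force: 0.0
```

```bash
python3 - <<'E'
from lib import *
np.set_printoptions(precision=2,suppress=True)
s=observe();print(s['tcp_pos'],np.abs(s['qd']).max(),s['opening'],s['force'])
m,im=snap('wrist','w10')
seat=np.array([641.4,-14.3,45]);a=np.radians(7.2);X=np.array([np.cos(a),np.sin(a),0]);Y=np.array([-np.sin(a),np.cos(a),0])
for n,y,z in(('big',84,14),('small',-84,14),('sp0',-113,45),('sp1',-55,45),('sp2',55,45),('sp3',113,45),('handle',0,74)):
    print(n,proj(m,[seat+Y*y+[0,0,z]]))
for y in(84,-84):
    r=hole_c(im,proj(m,[seat+Y*y+[0,0,14]])[0],20);print(r, onz(m,[r[0]],58) if r else '')
cv2.imwrite('pics/v10.png',cv2.resize(im[0:300,130:420],None,fx=1.9,fy=1.9))
go((442.5,-173.4,310),down(97))
E
```

```text
[648.12 -72.86 347.33] 1.0428199687985398 0.7008338393978976 [ 0.62 -0.52  1.18]
big [[276.14  37.89]]
small [[276.17 235.43]]
sp0 [[276.17 279.13]]
sp1 [[276.16 214.55]]
sp2 [[276.14  68.87]]
sp3 [[276.12 -21.78]]
handle [[276.13 147.81]]
(array([276.81,  36.68]), 372, [21, 25]) [[631.26  70.26  58.  ]]
(array([275.36, 225.67]), 288, [18, 25]) [[650.01 -88.51  58.  ]]
go [-0.1484, -0.4334, 0.0749] [-0.0003, -0.0003, 0.0016] rows 5.6
```

View pics/v10.png

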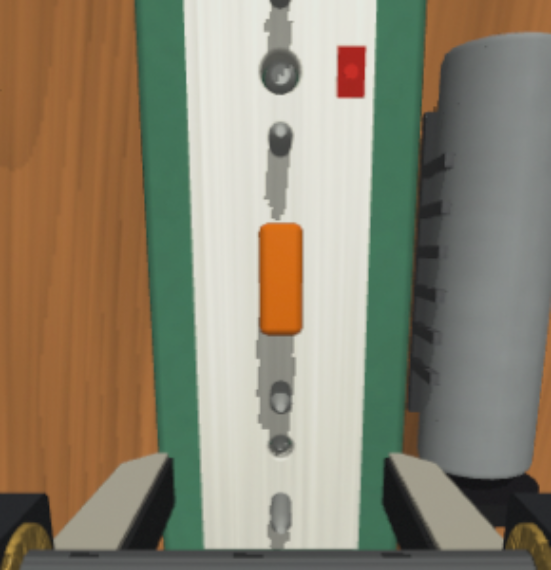

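The carrier is home: both pegs show inside their holes at w10 (277,37) and (277,233). On to the red spool: hover, measure, grasp.

Emit:
carry_out:
  steps:
    - [[-0.03,-0.08,0.02,0,0,0,0.4],[-0.06,-0.16,0.04,0,0,0,0.4],[-0.09,-0.24,0.06,0,0,0,0.4],[-0.12,-0.32,0.075,0,0,0,0.4],[-0.148,-0.39,0.075,0,0,0,0.4],[-0.148,-0.433,0.075,0,0,0,0.4],[-0.148,-0.433,0.075,0,0,0,0.4],[-0.148,-0.433,0.075,0,0,0,0.4],[-0.148,-0.433,0.075,0,0,0,0.4]]

```text
time: 12.75
tcp_pos: [443.7, -173.4, 310.7]
tool_rot: [[-0.127, 0.992, 0.001], [0.992, 0.127, -0.0], [-0.001, 0.001, -1.0]]
force: [-0.0, -0.2, -0.7]
opening: 0.702
grip_force: 0.0
```

```bash
cat >> lib.py <<'E'
HUE=dict(red=(172,6),magenta=(155,171),teal=(82,98),gold=(18,30))
def spool(m,im,name,approx,z=46):
    h=cv2.cvtColor(im,cv2.COLOR_BGR2HSV);lo,hi=HUE[name];H=h[...,0]
    k=((H>=lo)&(H<=hi)) if lo<hi else ((H>=lo)|(H<=hi))
    k=(k&(h[...,1]>150)&(h[...,2]>140)).astype(np.uint8)
    n,l,st,c=cv2.connectedComponentsWithStats(k)
    q0=proj(m,[[*approx,z]])[0];C=[i for i in range(1,n) if st[i,4]>150]
    if not C: print(name,'not seen');return None
    i=min(C,key=lambda i:np.linalg.norm(c[i]-q0))
    c0=onz(m,[c[i]],z)[0,:2];y,x=np.mgrid[:420,:560]
    w=(h[...,1]<80)&(h[...,2]>120);q=proj(m,[[*c0,z]])[0]
    pts=np.argwhere(w&(np.hypot(x-q[0],y-q[1])<60))[:,::-1]
    P=onz(m,pts,z)[:,:2];cc=c0.copy()
    for _ in range(6):
        d=np.linalg.norm(P-cc,axis=1);inn=P[d<13]
        if len(inn)<10: print('few');break
        cc=(inn.min(0)+inn.max(0))/2
    print(name,'face blob',c[i].round(1),st[i,4],c0.round(1),'ring centre',cc.round(1),'ring r',np.percentile(np.linalg.norm(inn-cc,axis=1),[5,95]).round(1),n and '')
    return cc
E
python3 - <<'E'
from lib import *
s=observe();print(s['tcp_pos'],np.abs(s['qd']).max())
m,im=snap('wrist','w11');c=spool(m,im,'red',(442.5,-173.4))
go((*c,197),down(97))
E
```

```text
[ 443.71004996 -173.36570054  310.67999196] 0.9981012510753045
red face blob [216.8 205. ] 1475 [ 394.6 -169.8] ring centre [ 394.8 -170.3] ring r [ 7.8 10.9] 
go [0.0188, -0.0971, 0.2271] [0.0004, 0.0002, 0.0019] rows 3.0
```

Red now measures at (394.8,-170.3), about 48 mm from where it was, so it has been knocked. I re-centre over it and measure again.

Emit:
carry_out:
  steps:
    - [[0.019,-0.05,0.02,0,0,0,0.4],[0.019,-0.097,0.04,0,0,0,0.4],[0.019,-0.097,0.04,0,0,0,0.4],[0.019,-0.097,0.04,0,0,0,0.4],[0.019,-0.097,0.04,0,0,0,0.4]]

```text
time: 13.22
tcp_pos: [395.1, -170.7, 290.7]
tool_rot: [[-0.127, 0.992, 0.002], [0.992, 0.127, -0.001], [-0.001, 0.002, -1.0]]
force: [0.0, 0.3, -0.3]
opening: 0.698
grip_force: 0.0
```

```bash
python3 - <<'E'
from lib import *
s=observe();print(s['tcp_pos'],np.abs(s['qd']).max())
m,im=snap('wrist','w12');c=spool(m,im,'red',(395,-170))
m1,i1=load('w11')
print('tri',tri([(m,proj(m,[[*c,46]])[0]),(m1,proj(m1,[[394.8,-170.3,46]])[0])]))
go((*c,197),down(97))
E
```

```text
[ 395.06505883 -170.69283383  290.7075955 ] 0.8809382425742276
red face blob [274.  221.9] 1672 [ 394.5 -169.7] ring centre [ 394.7 -170.1] ring r [ 7.9 11. ] 
tri (array([ 394.68392474, -170.42590066,   45.18829148]), np.float64(0.09279040553566915))
go [0.0019, -0.0011, 0.1877] [0.0005, 0.0004, 0.0018] rows 2.3
```

Emit:
carry_out:
  steps:
    - [[0.002,-0.001,0.08,0,0,0,0.4],[0.002,-0.001,0.15,0,0,0,0.4],[0.002,-0.001,0.188,0,0,0,0.4],[0.002,-0.001,0.188,0,0,0,0.4],[0.002,-0.001,0.188,0,0,0,-0.4],[0.002,-0.001,0.188,0,0,0,-0.4],[0.002,-0.001,0.188,0,0,0,-0.4],[0.002,-0.001,0.188,0,0,0,-0.4],[0.002,-0.001,0.188,0,0,0,-0.4],[0.002,-0.001,0.188,0,0,0,-0.4]]
  squeeze: 20

```text
time: 14.1
tcp_pos: [393.9, -170.2, 197.7]
tool_rot: [[-0.127, 0.992, 0.003], [0.992, 0.127, -0.002], [-0.003, 0.003, -1.0]]
force: [1.0, 0.4, 6.5]
opening: 0.515
grip_force: 20.0
```

Emit:
carry_out:
  steps:
    - [[0,0,-0.07,0,0,0,-0.4],[0,0,-0.15,0,0,0,-0.4],[0,0,-0.23,0,0,0,-0.4],[0,0,-0.27,0,0,0,-0.4],[0,0,-0.27,0,0,0,-0.4],[0,0,-0.27,0,0,0,-0.4]]

```text
time: 14.6
tcp_pos: [393.0, -169.7, 332.5]
tool_rot: [[-0.127, 0.992, 0.003], [0.992, 0.127, -0.002], [-0.003, 0.003, -1.0]]
force: [-0.1, -0.7, -1.5]
opening: 0.514
grip_force: 20.0
```

```bash
python3 - <<'E'
from lib import *
s=observe();print(s['tcp_pos'],s['opening'],s['grip_force'])
m,im=snap('wrist','w13');c=spool(m,im,'red',s['tcp_pos'][:2],z=46+s['tcp_pos'][2]-197);R=np.array(s['tool_rot'])
print('offset in tool',R.T@np.array([c[0]-s['tcp_pos'][0],c[1]-s['tcp_pos'][1],0]))
go((656.2,-126.1,330),down(97.2))
E
```

```text
[ 393.04312973 -169.68262677  332.48641875] 0.5141394338162658 19.998437901958823
red face blob [275.9 262.8] 2620 [ 392.9 -160.1] ring centre [ 393.9 -155.4] ring r [ 4.4 12.6] 
offset in tool [14.11042047  2.63683983 -0.03017132]
go [0.0191, 0.5339, 0.0022] [0.0, 0.0001, 0.0004] rows 6.4
```

Emit:
carry_out:
  steps:
    - [[0.01,0.08,0,0,0,0,-0.4],[0.019,0.16,0,0,0,0,-0.4],[0.019,0.24,0,0,0,0,-0.4],[0.019,0.32,0,0,0,0,-0.4],[0.019,0.4,0,0,0,0,-0.4],[0.019,0.48,0,0,0,0,-0.4],[0.019,0.534,0,0,0,0,-0.4],[0.019,0.534,0,0,0,0,-0.4],[0.019,0.534,0.03,0,0,0,-0.4],[0.019,0.534,0.03,0,0,0,-0.4]]

```text
time: 15.48
tcp_pos: [655.4, -125.9, 310.7]
tool_rot: [[-0.127, 0.992, -0.009], [0.992, 0.127, 0.003], [0.004, -0.008, -1.0]]
force: [-1.6, -0.4, -1.3]
opening: 0.516
grip_force: 20.0
```

```bash
python3 - <<'E'
from lib import *
s=observe();print(s['tcp_pos'],np.abs(s['qd']).max())
m,im=snap('wrist','w14')
S=np.array([642,-14,90.]);a=np.radians(7.2);Y=np.array([-np.sin(a),np.cos(a),0])
print([proj(m,[S+Y*y]).round(1).tolist() for y in(-113,-55,55)])
cv2.imwrite('pics/v14.png',cv2.resize(im[0:300,130:420],None,fx=1.9,fy=1.9))
go((656.2,-126.1,290),down(97.2));go((656.2,-126.1,257),down(97.2))
E
```

```text
[ 655.35605037 -125.89155418  310.72577869] 2.604831631444572
[[[278.6, 235.3]], [[278.9, 151.5]], [[279.5, -42.6]]]
go [-0.0005, 0.0022, 0.0443] [-0.0023, -0.0012, 0.0005] rows 0.5
go [-0.0007, 0.0027, 0.1103] [-0.0023, -0.0012, 0.0005] rows 1.3
```

View pics/v14.png

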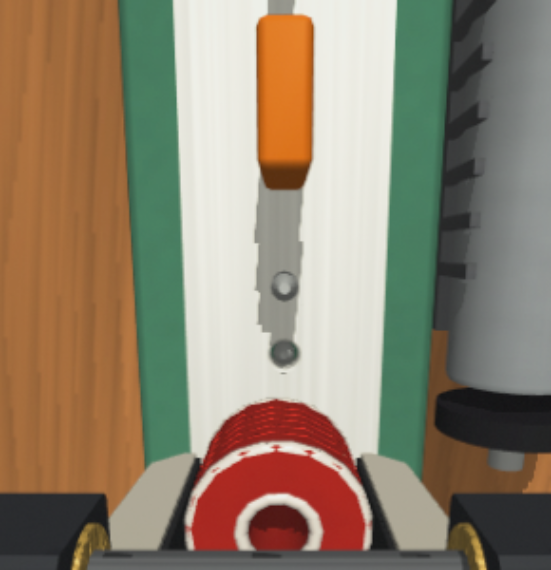

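The view shows the red spool in hand at the bottom. Spindle 1's tip is at (280,150), within 1.5 px of the prediction, and the handle is above it. I lower towards spindle 0.

Emit:
carry_out:
  steps:
    - [[0.001,0.001,0.01,0,0,0,-0.4],[0.001,0.001,0.02,0,0,0,-0.4],[0.001,0.001,0.03,0,0,0,-0.4],[0.001,0.001,0.03,0,0,0,-0.4],[0.001,0.001,0.03,0,0,0,-0.4]]

```text
time: 15.95
tcp_pos: [656.8, -126.0, 301.1]
tool_rot: [[-0.126, 0.992, -0.0], [0.992, 0.126, 0.0], [0.0, -0.0, -1.0]]
force: [0.7, -1.1, 0.3]
opening: 0.511
grip_force: 20.0
```

```bash
python3 -c "
from lib import *
s=observe();print(s['tcp_pos'],np.abs(s['qd']).max())
go((656.6,-125.4,257),down(97.2))"
```

```text
[ 656.78584282 -125.9728851   301.13963509] 0.8107048598051814
go [0.0012, -0.0002, 0.0883] [-0.0001, -0.0001, 0.0004] rows 1.1
```

Emit:
carry_out:
  steps:
    - [[0.001,0,0.02,0,0,0,-0.4],[0.001,0,0.04,0,0,0,-0.4],[0.001,0,0.06,0,0,0,-0.4],[0.001,0,0.075,0,0,0,-0.4],[0.001,0,0.086,0,0,0,-0.4],[0.001,0,0.086,0,0,0,-0.4],[0.001,0,0.086,0,0,0,-0.4]]

```text
time: 16.53
tcp_pos: [657.0, -125.3, 257.6]
tool_rot: [[-0.127, 0.992, -0.001], [0.992, 0.127, 0.0], [0.0, -0.001, -1.0]]
force: [0.0, 0.5, 0.0]
opening: 0.51
grip_force: 20.0
```

Emit:
carry_out:
  steps:
    - [[0,0,0,0,0,0,0.4],[0,0,0,0,0,0,0.4],[0,0,0,0,0,0,0.4],[0,0,0,0,0,0,0.4],[0,0,0,0,0,0,0.4],[0,0,-0.05,0,0,0,0.4],[0,0,-0.12,0,0,0,0.4],[0,0,-0.18,0,0,0,0.4],[0,0,-0.18,0,0,0,0.4]]

```text
time: 17.28
tcp_pos: [658.5, -125.8, 356.0]
tool_rot: [[-0.127, 0.992, 0.011], [0.992, 0.127, -0.004], [-0.006, 0.011, -1.0]]
force: [0.9, 0.0, 1.2]
opening: 0.697
grip_force: 0.0
```

Emit:
carry_out:
  steps:
    - [[0.03,-0.08,0,0,0,0,0.4],[0.06,-0.16,0,0,0,0,0.4],[0.09,-0.24,0,0,0,0,0.4],[0.12,-0.32,0.04,0,0,0,0.4],[0.13,-0.4,0.08,0,0,0,0.4],[0.13,-0.411,0.1,0,0,0,0.4],[0.13,-0.411,0.1,0,0,0,0.4],[0.13,-0.411,0.1,0,0,0,0.4]]

```text
time: 17.95
tcp_pos: [444.6, -86.9, 298.3]
tool_rot: [[-0.126, 0.992, -0.0], [0.992, 0.126, 0.0], [0.0, 0.0, -1.0]]
force: [0.8, 0.0, 1.1]
opening: 0.702
grip_force: 0.0
```

```bash
python3 - <<'E'
from lib import *
s=observe();print(s['tcp_pos'],np.abs(s['qd']).max())
m,im=snap('wrist','w15');c=spool(m,im,'magenta',(444.9,-86.8))
go((*c,197),down(97.2))
m,im=snap('scene','sc15');print(blobs(im,[160,120,80],[179,255,255],60));print(proj(m,[(656.6,-125.4,82)]))
E
```

```text
[444.55896396 -86.88313096 298.28697876] 4.842227639335753
magenta face blob [275.9 219.9] 1574 [445.1 -86.1] ring centre [445.2 -86.7] ring r [ 7.9 10.8] 
go [0.0016, -0.0016, 0.2041] [0.0007, 0.0003, 0.0003] rows 2.4
[([405.9, 97.8], 167, [400, 76, 12, 38]), ([151.0, 211.6], 168, [140, 205, 23, 15]), ([106.7, 217.3], 160, [96, 211, 23, 14]), ([154.8, 227.0], 357, [141, 215, 27, 22]), ([111.7, 232.1], 378, [97, 219, 28, 23]), ([236.3, 226.7], 109, [228, 221, 18, 12]), ([237.4, 239.2], 217, [228, 231, 20, 16])]
[[267.19239509 277.39858129]]
```

Emit:
carry_out:
  steps:
    - [[0.001,0,0.08,0,0,0,0.4],[0.001,0,0.15,0,0,0,0.4],[0.001,0,0.203,0,0,0,0.4],[0.001,0,0.203,0,0,0,0.4],[0.001,0,0.203,0,0,0,-0.4],[0.001,0,0.203,0,0,0,-0.4],[0.001,0,0.203,0,0,0,-0.4],[0.001,0,0.203,0,0,0,-0.4],[0.001,0,0.203,0,0,0,-0.4],[0.001,0,0.203,0,0,0,-0.4]]

```text
time: 18.88
tcp_pos: [446.1, -86.9, 198.5]
tool_rot: [[-0.127, 0.992, 0.004], [0.992, 0.127, -0.002], [-0.002, 0.004, -1.0]]
force: [1.3, 0.3, 7.5]
opening: 0.506
grip_force: 20.0
```

Emit:
carry_out:
  steps:
    - [[0,0,-0.07,0,0,0,-0.4],[0,0,-0.15,0,0,0,-0.4],[0,0,-0.23,0,0,0,-0.4],[0,0,-0.27,0,0,0,-0.4],[0,0,-0.27,0,0,0,-0.4]]

```text
time: 19.3
tcp_pos: [446.2, -86.9, 337.3]
tool_rot: [[-0.127, 0.992, 0.01], [0.992, 0.127, -0.005], [-0.006, 0.009, -1.0]]
force: [0.7, 0.4, -0.4]
opening: 0.506
grip_force: 20.0
```

Emit:
carry_out:
  steps:
    - [[0,0.08,0,0,0,0,-0.4],[-0.014,0.16,0,0,0,0,-0.4],[-0.014,0.24,0,0,0,0,-0.4],[-0.014,0.32,0,0,0,0,-0.4],[-0.014,0.38,0,0,0,0,-0.4],[-0.014,0.41,0,0,0,0,-0.4],[-0.014,0.41,0.03,0,0,0,-0.4],[-0.014,0.41,0.06,0,0,0,-0.4],[-0.014,0.41,0.06,0,0,0,-0.4],[-0.014,0.41,0.06,0,0,0,-0.4]]

```text
time: 20.13
tcp_pos: [648.4, -67.2, 299.8]
tool_rot: [[-0.127, 0.992, -0.004], [0.992, 0.127, 0.001], [0.002, -0.004, -1.0]]
force: [0.6, 0.1, -0.6]
opening: 0.509
grip_force: 20.0
```

```bash
python3 - <<'E'
from lib import *
s=observe();print(s['tcp_pos'],np.abs(s['qd']).max(),s['opening'])
go((649.3,-67.9,257),down(97.2))
E
```

```text
[648.42610995 -67.16409994 299.81984738] 1.717571707005076 0.508735469181397
go [-0.0018, 0.0019, 0.0856] [-0.0012, -0.0005, 0.0005] rows 1.0
```

Emit:
carry_out:
  steps:
    - [[-0.001,0.001,0,0,0,0,-0.4],[-0.001,0.001,0.02,0,0,0,-0.4],[-0.001,0.001,0.04,0,0,0,-0.4],[-0.001,0.001,0.06,0,0,0,-0.4],[-0.001,0.001,0.075,0,0,0,-0.4],[-0.001,0.001,0.085,0,0,0,-0.4],[-0.001,0.001,0.085,0,0,0,-0.4]]

```text
time: 20.72
tcp_pos: [649.3, -67.8, 257.9]
tool_rot: [[-0.127, 0.992, -0.002], [0.992, 0.127, 0.0], [0.001, -0.002, -1.0]]
force: [0.5, 1.0, -1.0]
opening: 0.507
grip_force: 20.0
```

```bash
python3 -c "
from lib import *
s=observe();print(s['tcp_pos'],s['force'])
go((445.4,22.7,300),down(97.2))"
```

```text
[649.30447019 -67.78499731 257.94757264] [ 0.50305946  0.95155129 -0.96780687]
go [0.2312, -0.3818, -0.0832] [-0.0006, -0.0002, 0.0004] rows 5.4
```

Emit:
carry_out:
  steps:
    - [[0,0,0,0,0,0,0.4],[0,0,0,0,0,0,0.4],[0,0,0,0,0,0,0.4],[0,0,0,0,0,0,0.4],[0,0,0,0,0,0,0.4],[0,0,-0.05,0,0,0,0.4],[0,0,-0.12,0,0,0,0.4],[0,0,-0.18,0,0,0,0.4],[0,0,-0.18,0,0,0,0.4]]

```text
time: 21.47
tcp_pos: [651.3, -68.1, 356.9]
tool_rot: [[-0.127, 0.992, 0.012], [0.992, 0.127, -0.003], [-0.005, 0.011, -1.0]]
force: [0.9, 0.2, 0.7]
opening: 0.701
grip_force: 0.0
```

Emit:
carry_out:
  steps:
    - [[0.04,-0.07,0,0,0,0,0.4],[0.08,-0.14,0,0,0,0,0.4],[0.12,-0.2,0,0,0,0,0.4],[0.16,-0.27,0.04,0,0,0,0.4],[0.2,-0.34,0.08,0,0,0,0.4],[0.231,-0.382,0.1,0,0,0,0.4],[0.231,-0.382,0.1,0,0,0,0.4],[0.231,-0.382,0.1,0,0,0,0.4],[0.231,-0.382,0.1,0,0,0,0.4]]

```text
time: 22.22
tcp_pos: [446.3, 22.4, 299.9]
tool_rot: [[-0.127, 0.992, 0.002], [0.992, 0.127, -0.001], [-0.001, 0.002, -1.0]]
force: [0.2, 0.3, 0.1]
opening: 0.7
grip_force: 0.0
```

```bash
python3 - <<'E'
from lib import *
s=observe();print(s['tcp_pos'],np.abs(s['qd']).max())
m,im=snap('wrist','w16');c=spool(m,im,'teal',(445.4,22.7))
go((*c,197),down(97.2))
E
```

```text
[446.33226226  22.43858984 299.93765621] 2.322473836756183
teal face blob [273.4 219. ] 1513 [445.5  23. ] ring centre [445.7  22.1] ring r [ 7.7 11.1] 
go [0.0005, -0.0032, 0.2063] [0.0009, 0.0003, 0.0004] rows 2.5
```

Emit:
carry_out:
  steps:
    - [[0,-0.001,0.08,0,0,0,0.4],[0,-0.001,0.15,0,0,0,0.4],[0,-0.001,0.205,0,0,0,0.4],[0,-0.001,0.205,0,0,0,0.4],[0,-0.001,0.205,0,0,0,-0.4],[0,-0.001,0.205,0,0,0,-0.4],[0,-0.001,0.205,0,0,0,-0.4],[0,-0.001,0.205,0,0,0,-0.4],[0,-0.001,0.205,0,0,0,-0.4],[0,-0.001,0.205,0,0,0,-0.4]]

```text
time: 23.1
tcp_pos: [446.2, 22.2, 198.4]
tool_rot: [[-0.127, 0.992, 0.004], [0.992, 0.127, -0.001], [-0.002, 0.004, -1.0]]
force: [-0.7, 0.0, 6.4]
opening: 0.517
grip_force: 20.0
```

Emit:
carry_out:
  steps:
    - [[0,0,-0.07,0,0,0,-0.4],[0,0,-0.15,0,0,0,-0.4],[0,0,-0.23,0,0,0,-0.4],[0,0,-0.27,0,0,0,-0.4],[0,0,-0.27,0,0,0,-0.4]]

```text
time: 23.52
tcp_pos: [446.5, 22.4, 337.2]
tool_rot: [[-0.127, 0.992, 0.011], [0.992, 0.127, -0.002], [-0.003, 0.01, -1.0]]
force: [1.2, 0.1, -0.4]
opening: 0.522
grip_force: 20.0
```

Emit:
carry_out:
  steps:
    - [[0,0.08,0,0,0,0,-0.4],[-0.01,0.16,0,0,0,0,-0.4],[-0.01,0.24,0,0,0,0,-0.4],[-0.01,0.3,0,0,0,0,-0.4],[-0.01,0.36,0,0,0,0,-0.4],[-0.01,0.381,0,0,0,0,-0.4],[-0.01,0.381,0.03,0,0,0,-0.4],[-0.01,0.381,0.06,0,0,0,-0.4],[-0.01,0.381,0.06,0,0,0,-0.4],[-0.01,0.381,0.06,0,0,0,-0.4]]

```text
time: 24.35
tcp_pos: [633.9, 41.8, 299.8]
tool_rot: [[-0.127, 0.992, -0.004], [0.992, 0.127, 0.001], [0.001, -0.004, -1.0]]
force: [-0.1, 0.1, -0.5]
opening: 0.518
grip_force: 20.0
```

```bash
python3 - <<'E'
from lib import *
s=observe();print(s['tcp_pos'],np.abs(s['qd']).max(),s['opening'])
go((635.5,41.3,257),down(97.2))
E
```

```text
[633.93683677  41.78517126 299.84067515] 1.7963365534095659 0.5175877732457592
go [-0.0014, 0.0033, 0.0857] [-0.0013, -0.0003, 0.0005] rows 1.0
```

Emit:
carry_out:
  steps:
    - [[-0.001,0.0025,0,0,0,0,-0.4],[-0.001,0.0025,0.02,0,0,0,-0.4],[-0.001,0.0025,0.04,0,0,0,-0.4],[-0.001,0.0025,0.06,0,0,0,-0.4],[-0.001,0.0025,0.075,0,0,0,-0.4],[-0.001,0.0025,0.085,0,0,0,-0.4],[-0.001,0.0025,0.085,0,0,0,-0.4]]

```text
time: 24.93
tcp_pos: [635.5, 41.3, 257.9]
tool_rot: [[-0.127, 0.992, -0.002], [0.992, 0.127, 0.0], [0.001, -0.002, -1.0]]
force: [0.1, -0.3, -0.5]
opening: 0.521
grip_force: 20.0
```

```bash
python3 -c "
from lib import *
s=observe();print(s['tcp_pos'],s['force'])
go((457.9,104.6,300),down(97.2))"
```

```text
[635.54116135  41.33218209 257.85907556] [ 0.139077   -0.25170769 -0.47931824]
go [0.1706, -0.3366, -0.0834] [-0.0007, -0.0002, 0.0004] rows 4.6
```

Emit:
carry_out:
  steps:
    - [[0,0,0,0,0,0,0.4],[0,0,0,0,0,0,0.4],[0,0,0,0,0,0,0.4],[0,0,0,0,0,0,0.4],[0,0,0,0,0,0,0.4],[0,0,-0.05,0,0,0,0.4],[0,0,-0.12,0,0,0,0.4],[0,0,-0.18,0,0,0,0.4],[0,0,-0.18,0,0,0,0.4]]

```text
time: 25.68
tcp_pos: [637.6, 41.3, 356.7]
tool_rot: [[-0.127, 0.992, 0.012], [0.992, 0.127, -0.001], [-0.003, 0.012, -1.0]]
force: [0.6, -1.0, 0.7]
opening: 0.706
grip_force: 0.0
```

Emit:
carry_out:
  steps:
    - [[0.03,-0.06,0,0,0,0,0.4],[0.06,-0.12,0,0,0,0,0.4],[0.09,-0.18,0,0,0,0,0.4],[0.12,-0.24,0.04,0,0,0,0.4],[0.15,-0.3,0.08,0,0,0,0.4],[0.171,-0.337,0.1,0,0,0,0.4],[0.171,-0.337,0.1,0,0,0,0.4],[0.171,-0.337,0.1,0,0,0,0.4],[0.171,-0.337,0.1,0,0,0,0.4]]

```text
time: 26.43
tcp_pos: [459.1, 104.7, 300.0]
tool_rot: [[-0.127, 0.992, 0.003], [0.992, 0.127, -0.0], [-0.001, 0.003, -1.0]]
force: [0.0, -0.1, -0.3]
opening: 0.7
grip_force: 0.0
```

```bash
python3 - <<'E'
from lib import *
s=observe();print(s['tcp_pos'],np.abs(s['qd']).max())
m,im=snap('wrist','w17');c=spool(m,im,'gold',(457.9,104.6))
go((*c,197),down(97.2))
E
```

```text
[459.05300963 104.67612889 300.03047466] 1.4622304976912266
gold face blob [272.8 218.9] 1579 [457.8 105.3] ring centre [458.  104.8] ring r [ 7.9 10.8] 
go [0.001, -0.0035, 0.2063] [0.0009, 0.0002, 0.0004] rows 2.5
```

Emit:
carry_out:
  steps:
    - [[0.0005,-0.002,0.08,0,0,0,0.4],[0.0005,-0.002,0.15,0,0,0,0.4],[0.0005,-0.002,0.205,0,0,0,0.4],[0.0005,-0.002,0.205,0,0,0,0.4],[0.0005,-0.002,0.205,0,0,0,-0.4],[0.0005,-0.002,0.205,0,0,0,-0.4],[0.0005,-0.002,0.205,0,0,0,-0.4],[0.0005,-0.002,0.205,0,0,0,-0.4],[0.0005,-0.002,0.205,0,0,0,-0.4],[0.0005,-0.002,0.205,0,0,0,-0.4]]

```text
time: 27.32
tcp_pos: [458.2, 104.8, 198.6]
tool_rot: [[-0.127, 0.992, 0.005], [0.992, 0.127, -0.0], [-0.001, 0.005, -1.0]]
force: [0.7, -0.5, 7.1]
opening: 0.514
grip_force: 20.0
```

Emit:
carry_out:
  steps:
    - [[0,0,-0.07,0,0,0,-0.4],[0,0,-0.15,0,0,0,-0.4],[0,0,-0.23,0,0,0,-0.4],[0,0,-0.27,0,0,0,-0.4],[0,0,-0.27,0,0,0,-0.4]]

```text
time: 27.73
tcp_pos: [458.4, 105.1, 337.4]
tool_rot: [[-0.127, 0.992, 0.011], [0.992, 0.127, -0.0], [-0.001, 0.011, -1.0]]
force: [0.7, -0.1, -0.8]
opening: 0.516
grip_force: 20.0
```

Emit:
carry_out:
  steps:
    - [[0,0.08,0,0,0,0,-0.4],[-0.03,0.16,0,0,0,0,-0.4],[-0.05,0.24,0,0,0,0,-0.4],[-0.055,0.3,0,0,0,0,-0.4],[-0.055,0.338,0,0,0,0,-0.4],[-0.055,0.338,0,0,0,0,-0.4],[-0.055,0.338,0.03,0,0,0,-0.4],[-0.055,0.338,0.06,0,0,0,-0.4],[-0.055,0.338,0.06,0,0,0,-0.4],[-0.055,0.338,0.06,0,0,0,-0.4]]

```text
time: 28.57
tcp_pos: [626.7, 99.2, 300.4]
tool_rot: [[-0.127, 0.992, -0.004], [0.992, 0.127, 0.0], [0.001, -0.004, -1.0]]
force: [1.9, 0.8, 0.1]
opening: 0.514
grip_force: 20.0
```

```bash
python3 - <<'E'
from lib import *
s=observe();print(s['tcp_pos'],np.abs(s['qd']).max(),s['opening'])
go((628.2,98.8,257),down(97.2))
E
```

```text
[626.68495834  99.20570022 300.36857764] 2.3070780516697544 0.5144084058382727
go [-0.0012, 0.0033, 0.0867] [-0.0013, -0.0002, 0.0005] rows 1.0
```

Emit:
carry_out:
  steps:
    - [[-0.001,0.0025,0,0,0,0,-0.4],[-0.001,0.0025,0.02,0,0,0,-0.4],[-0.001,0.0025,0.04,0,0,0,-0.4],[-0.001,0.0025,0.06,0,0,0,-0.4],[-0.001,0.0025,0.075,0,0,0,-0.4],[-0.001,0.0025,0.085,0,0,0,-0.4],[-0.001,0.0025,0.085,0,0,0,-0.4]]

```text
time: 29.15
tcp_pos: [629.0, 98.7, 257.9]
tool_rot: [[-0.127, 0.992, -0.002], [0.992, 0.127, 0.0], [0.0, -0.002, -1.0]]
force: [-0.8, 0.0, 0.2]
opening: 0.513
grip_force: 20.0
```

Emit:
carry_out:
  steps:
    - [[0,0,0,0,0,0,0.4],[0,0,0,0,0,0,0.4],[0,0,0,0,0,0,0.4],[0,0,0,0,0,0,0.4],[0,0,0,0,0,0,0.4],[0,0,-0.05,0,0,0,0.4],[0,0,-0.12,0,0,0,0.4],[0,0,-0.2,0,0,0,0.4],[0,0,-0.26,0,0,0,0.4]]

```text
time: 29.9
tcp_pos: [629.5, 98.7, 392.3]
tool_rot: [[-0.127, 0.992, 0.002], [0.992, 0.127, 0.0], [-0.0, 0.002, -1.0]]
force: [0.7, 0.8, 0.2]
opening: 0.7
grip_force: 0.0
```

Emit:
carry_out:
  steps:
    - [[-0.08,-0.06,0,0,0,0,0.4],[-0.16,-0.12,0,0,0,0,0.4],[-0.22,-0.16,0,0,0,0,0.4],[-0.22,-0.16,0,0,0,0,0.4],[-0.22,-0.16,0,0,0,0,0.4],[-0.22,-0.16,0,0,0,0,0.4]]

```text
time: 30.4
tcp_pos: [564.1, -20.9, 389.7]
tool_rot: [[-0.125, 0.992, 0.001], [0.992, 0.125, 0.001], [0.0, 0.001, -1.0]]
force: [-0.3, 0.4, -0.5]
opening: 0.697
grip_force: 0.0
```

```bash
python3 - <<'E'
from lib import *
s=observe();print(s['tcp_pos'],np.abs(s['qd']).max())
m,im=snap('wrist','w18');snap('scene','sc18');snap('side','sd18')
seat=np.array([642.4,-13.3,59]);a=np.radians(7.2);Y=np.array([-np.sin(a),np.cos(a),0])
for n,y in(('red',-113),('magenta',-55),('teal',55),('gold',113)):
    P=seat+Y*y;print(P.round(1),end=' ');spool(m,im,n,P[:2],105)
cv2.imwrite('pics/v18.png',np.hstack([im[0:300,130:430],cv2.imread('pics/sc18.png')[180:330,150:450].repeat(2,0).repeat(2,1)[:300,:600][:, :500]]))
E
```

```text
[564.06869545 -20.86651007 389.70069268] 1.9434461159269938
[ 656.6 -125.4   59. ] red face blob [346.  330.8] 247 [ 651.6 -137.7] ring centre [ 650.  -136.7] ring r [ 4.7 12.1] 
[649.3 -67.9  59. ] magenta not seen
[635.5  41.3  59. ] teal face blob [358.3 140.6] 562 [627.5  49.4] ring centre [627.6  49.9] ring r [ 2.4 12.7] 
[628.2  98.8  59. ] gold face blob [372.2  79.5] 1685 [629.6  99.2] ring centre [629.9  98.8] ring r [ 7.9 10.8]
```

View pics/v18.png

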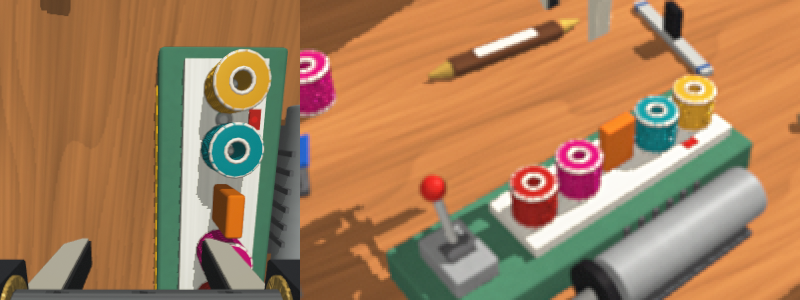

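All four spools sit on the spindles, with tops level. In the scene crop they run red, magenta, handle, teal, gold. Next comes the guide bar.

```bash
python3 - <<'E'
from lib import *
np.set_printoptions(precision=1,suppress=True)
m,im=load('w2');b=blobs(im[200:290],[100,100,60],[125,255,255],15);print(b)
q=onz(m,[(225,237),(348,260)],10);d=q[1]-q[0];print(q,np.degrees(np.arctan2(d[1],d[0])),np.linalg.norm(d))
m,im=load('sc18');seat=np.array([642.4,-13.3,105]);a=np.radians(7.2);Y=np.array([-np.sin(a),np.cos(a),0])
for n,y in(('red',-113),('magenta',-55),('teal',55),('gold',113)):
    P=seat+Y*y;print(P,end=' ');spool(m,im,n,P[:2],105)
go((440,130,350),down(97.2))
E
```

```text
[([227.3, 36.2], 57, [225, 29, 6, 16]), ([346.4, 59.2], 54, [343, 52, 7, 15])]
[[355.6 226.5  10. ]
 [519.7 212.4  10. ]] -4.912155633142025 164.74421834049068
[ 656.6 -125.4  105. ] fewTraceback (most recent call last):
  File "<stdin>", line 7, in <module>
  File "lib.py", line 84, in spool
    print(name,'face blob',c[i].round(1),st[i,4],c0.round(1),'ring centre',cc.round(1),'ring r',np.percentile(np.linalg.norm(inn-cc,axis=1),[5,95]).round(1),n and '')
                                                                                                ~~~~~~~~~~~~~^^^^^^^^^^^^^^^^^^^^^^^^^^^^^^^^^^^^^^
    return _quantile_unchecked(
        a, q, axis, out, overwrite_input, method, keepdims, weights)
    return _ureduce(a,
                    func=_quantile_ureduce_func,
    ...<5 lines>...
                    overwrite_input=overwrite_input,
                    method=method)
    r = func(a, **kwargs)
    result = _quantile(arr,
                       quantiles=q,
    ...<2 lines>...
                       out=out,
                       weights=wgt)
    slices_having_nans = np.isnan(arr[-1, ...])
                                  ~~~^^^^^^^^^
IndexError: index -1 is out of bounds for axis 0 with size 0
```

The guide's bands are 165 mm apart, centred at about (438,219), with the axis at -4.9°. I hover over it turned to match.

Emit:
carry_out:
  steps:
    - [[0.05,-0.02,0.02,0,0,-0.039,0.4],[0.1,-0.04,0.04,0,0,-0.078,0.4],[0.15,-0.06,0.06,0,0,-0.117,0.4],[0.2,-0.08,0.08,0,0,-0.156,0.4],[0.25,-0.1,0.1,0,0,-0.195,0.4],[0.3,-0.12,0.12,0,0,-0.234,0.4],[0.35,-0.14,0.14,0,0,-0.273,0.4],[0.4,-0.16,0.16,0,0,-0.312,0.4],[0.45,-0.18,0.16,0,0,-0.35,0.4],[0.45,-0.18,0.16,0,0,-0.35,0.4]]

```text
time: 31.38
tcp_pos: [443.6, 195.4, 308.3]
tool_rot: [[-0.945, 0.327, -0.004], [0.327, 0.945, 0.001], [0.004, 0.0, -1.0]]
force: [-0.3, 0.3, 0.5]
opening: 0.699
grip_force: 0.0
```

```bash
python3 -c "
from lib import *
s=observe();print(s['tcp_pos'],np.abs(s['qd']).max())
go((437.7,219.4,310),down(175.1))"
```

```text
[443.55867371 195.42735243 308.27681496] 5.773249366604502
go [0.0268, 0.0415, -0.0033] [0.0002, -0.0012, -0.0789] rows 2.0
```

Emit:
carry_out:
  steps:
    - [[0.026,0.041,0,0,0,-0.078,0.4],[0.026,0.041,0,0,0,-0.078,0.4],[0.026,0.041,0.02,0,0,-0.078,0.4],[0.026,0.041,0.02,0,0,-0.078,0.4],[0.026,0.041,0.02,0,0,-0.078,0.4],[0.026,0.041,0.02,0,0,-0.078,0.4]]

```text
time: 31.88
tcp_pos: [441.1, 214.6, 298.9]
tool_rot: [[-0.995, 0.102, -0.001], [0.102, 0.995, -0.0], [0.001, -0.0, -1.0]]
force: [0.1, -0.3, -0.5]
opening: 0.705
grip_force: 0.0
```

```bash
python3 - <<'E'
from lib import *
np.set_printoptions(precision=1,suppress=True)
s=observe();print(s['tcp_pos'],np.abs(s['qd']).max())
m,im=snap('wrist','w19')
for b in blobs(im,[100,100,50],[125,255,255],15): print(b,onz(m,[b[0]],10))
print('grip top expected px',proj(m,[(437.7,219.4,58)]))
k=cv2.inRange(cv2.cvtColor(im,cv2.COLOR_BGR2HSV),np.array([0,0,0]),np.array([179,255,60]));k[282:]=0
n,l,st,c=cv2.connectedComponentsWithStats(k);print([(c[i].round(1).tolist(),st[i].tolist(),onz(m,[c[i]],58).tolist()) for i in range(1,n) if st[i,4]>100])
cv2.imwrite('pics/v19.png',im[:300,130:430])
E
```

```text
[441.1 214.6 298.9] 0.8006031778588502
([279.5, 113.0], 140, [270, 110, 20, 7]) [[358.1 226.3  10. ]]
([280.6, 283.0], 89, [272, 281, 18, 5]) [[517.1 211.3  10. ]]
grip top expected px [[281.7 219.1]]
[([280.8, 213.0], [273, 188, 17, 50, 802], [[432.83374998575187, 219.21953417340288, 58.0]]), ([211.8, 265.9], [197, 241, 24, 41, 482], [[470.6707062521624, 160.21419317193417, 58.0]]), ([340.3, 265.8], [332, 241, 24, 41, 489], [[481.1359907474015, 262.0382785526537, 58.0]]), ([93.5, 270.8], [19, 259, 138, 23, 2527], [[465.3626299573224, 64.14862917305939, 58.0]]), ([458.3, 270.8], [396, 260, 137, 22, 2520], [[495.7809661485584, 356.86275673365077, 58.0]])]
```

View pics/v19.png

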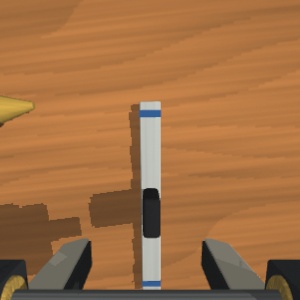

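The view shows the guide grip at (281,213) and its bands at (280,113) and (281,283). I descend and grasp.

Emit:
carry_out:
  steps:
    - [[0.0065,0.008,0.06,0,0,-0.0025,0.4],[0.0065,0.008,0.13,0,0,-0.0025,0.4],[0.0065,0.008,0.182,0,0,-0.0025,0.4],[0.0065,0.008,0.182,0,0,-0.0025,0.4],[0.0065,0.008,0.182,0,0,-0.0025,-1],[0.0065,0.008,0.182,0,0,-0.0025,-1],[0.0065,0.008,0.182,0,0,-0.0025,-1],[0.0065,0.008,0.182,0,0,-0.0025,-1],[0.0065,0.008,0.182,0,0,-0.0025,-1],[0.0065,0.008,0.182,0,0,-0.0025,-1]]
  squeeze: 40

```text
time: 32.77
tcp_pos: [438.4, 219.3, 209.2]
tool_rot: [[-0.996, 0.091, 0.002], [0.091, 0.996, 0.0], [-0.002, 0.001, -1.0]]
force: [-0.1, 0.2, 0.5]
opening: 0.316
grip_force: 0.0
```

Emit:
carry_out:
  steps:
    - [[0,0,0,0,0,0,-1],[0,0,0,0,0,0,-1],[0,0,0,0,0,0,-1],[0,0,0,0,0,0,-1],[0,0,0,0,0,0,-1],[0,0,0,0,0,0,-1]]

```text
time: 33.27
tcp_pos: [438.1, 219.2, 208.4]
tool_rot: [[-0.996, 0.091, 0.0], [0.091, 0.996, 0.0], [-0.0, 0.0, -1.0]]
force: [-0.6, -1.3, 4.3]
opening: 0.145
grip_force: 40.0
```

Emit:
carry_out:
  steps:
    - [[0,0,-0.07,0,0,0,-1],[0,0,-0.15,0,0,0,-1],[0,0,-0.22,0,0,0,-1],[0,0,-0.22,0,0,0,-1],[0,0,-0.22,0,0,0,-1]]

```text
time: 33.68
tcp_pos: [438.5, 219.4, 319.7]
tool_rot: [[-0.996, 0.091, 0.004], [0.091, 0.996, 0.001], [-0.004, 0.001, -1.0]]
force: [-0.5, -0.4, -3.2]
opening: 0.15
grip_force: 40.0
```

```bash
python3 - <<'E'
from lib import *
np.set_printoptions(precision=1,suppress=True)
s=observe();print(s['tcp_pos'],np.abs(s['qd']).max(),s['opening'],s['grip_force'],s['force'])
m,im=snap('wrist','w20');R=np.array(s['tool_rot']);p=np.array(s['tcp_pos'])
for b in blobs(im,[100,100,50],[125,255,255],15): print(b,R.T@(onz(m,[b[0]],10+p[2]-208)[0]-p))
go((590,-19.8,330),down(97.2))
E
```

```text
[438.5 219.4 319.7] 3.7907029375492516 0.15035951310320253 39.99899446964264 [-0.5 -0.4 -3.2]
([275.7, 110.0], 347, [260, 105, 32, 11]) [ 80.3   0.  197.7]
([275.9, 350.5], 151, [264, 347, 25, 7]) [-79.5  -0.1 198.3]
go [-0.3469, -0.4481, -0.0244] [-0.0, -0.0, 0.4309] rows 10.8
```

Emit:
carry_out:
  steps:
    - [[0,-0.02,-0.05,0,0,0.039,-1],[-0.03,-0.06,-0.08,0,0,0.078,-1],[-0.07,-0.11,-0.08,0,0,0.117,-1],[-0.11,-0.16,-0.08,0,0,0.156,-1],[-0.15,-0.21,-0.08,0,0,0.195,-1],[-0.19,-0.26,-0.08,0,0,0.234,-1],[-0.23,-0.31,-0.08,0,0,0.273,-1],[-0.27,-0.36,-0.08,0,0,0.312,-1],[-0.3,-0.4,-0.08,0,0,0.35,-1],[-0.3,-0.4,-0.08,0,0,0.35,-1]]

```text
time: 34.57
tcp_pos: [571.0, 2.3, 354.9]
tool_rot: [[-0.362, 0.932, -0.003], [0.932, 0.362, -0.001], [0.0, -0.003, -1.0]]
force: [0.1, 0.3, -3.0]
opening: 0.149
grip_force: 40.0
```

```bash
python3 -c "
from lib import *
s=observe();print(s['tcp_pos'],np.abs(s['qd']).max())
go((586.8,-20.3,360),down(97.2));go((586.8,-20.3,262),down(97.2))"
```

```text
[570.96568695   2.25768243 354.88689663] 7.154486151325549
go [-0.0535, 0.0132, -0.0103] [-0.0011, 0.0001, 0.0779] rows 2.0
go [-0.0535, 0.0138, 0.1857] [-0.0011, 0.0001, 0.0779] rows 2.3
```

Emit:
carry_out:
  steps:
    - [[-0.053,0.013,0,0,0,0.078,-1],[-0.053,0.013,0,0,0,0.078,-1],[-0.053,0.013,0,0,0,0.078,-1],[-0.053,0.013,0.06,0,0,0.078,-1],[-0.053,0.013,0.12,0,0,0.078,-1],[-0.053,0.013,0.17,0,0,0.078,-1],[-0.053,0.013,0.17,0,0,0.078,-1],[-0.053,0.013,0.17,0,0,0.078,-1]]

```text
time: 35.23
tcp_pos: [583.7, -14.8, 270.9]
tool_rot: [[-0.138, 0.99, -0.006], [0.99, 0.138, 0.002], [0.002, -0.006, -1.0]]
force: [1.1, -0.4, -2.4]
opening: 0.145
grip_force: 40.0
```

```bash
python3 - <<'E'
from lib import *
s=observe();print(s['tcp_pos'],np.abs(s['qd']).max(),s['force'])
m,im=snap('wrist','w21');cv2.imwrite('pics/v21.png',cv2.resize(im[:300,150:420],None,fx=2,fy=2))
go((586.8,-20.3,254.5),down(97.2))
E
```

```text
[583.72893753 -14.84908763 270.94284569] 3.766341313611175 [ 1.07898976 -0.36205243 -2.39627214]
go [-0.0108, 0.0027, 0.0368] [-0.0006, -0.0003, 0.0039] rows 0.5
```

View pics/v21.png

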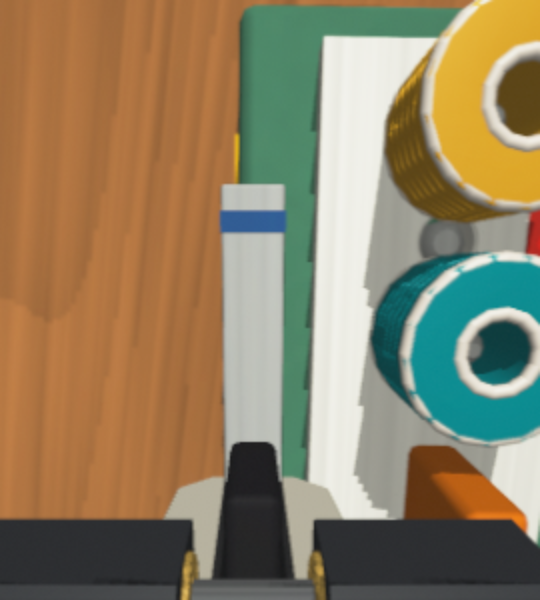

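The held guide bar lies parallel to the carrier's front edge with about 9 mm of gap. Its right edge is at (292,150) against the plate edge at (306,150). I correct, lower to the deck and then close the gap.

Emit:
carry_out:
  steps:
    - [[-0.0115,0.0105,0,0,0,0.004,-1],[-0.0115,0.0105,0.01,0,0,0.004,-1],[-0.0115,0.0105,0.02,0,0,0.004,-1],[-0.0115,0.0105,0.026,0,0,0.004,-1],[-0.0115,0.0105,0.03,0,0,0.004,-1],[-0.0115,0.0105,0.03,0,0,0.004,-1],[-0.0115,0.0105,0.03,0,0,0.004,-1]]

```text
time: 35.87
tcp_pos: [592.0, -21.3, 266.8]
tool_rot: [[-0.123, 0.992, 0.009], [0.992, 0.123, -0.003], [-0.004, 0.008, -1.0]]
force: [-14.3, -1.0, 42.7]
opening: 0.148
grip_force: 40.0
```

```bash
python3 -c "
from lib import *
s=observe();print(s['tcp_pos'],np.abs(s['qd']).max(),s['force'])
go((593.8,-19.4,253.2),down(97.2))"
```

```text
[592.04370038 -21.27730602 266.80524275] 0.13344201026404623 [-14.32663027  -0.96417188  42.73977559]
go [0.0034, 0.0037, 0.0272] [0.0027, 0.0013, -0.0008] rows 0.3
```

It is resting on the plate's edge: the shift overshot because the arm was still settling. I lift and back off.

Emit:
carry_out:
  steps:
    - [[0,0,-0.02,0,0,0,-1],[0,0,-0.03,0,0,0,-1],[0,-0.012,-0.03,0,0,0,-1],[0,-0.012,-0.03,0,0,0,-1],[0,-0.012,-0.03,0,0,0,-1],[0,-0.012,-0.03,0,0,0,-1],[0,-0.012,-0.03,0,0,0,-1]]

```text
time: 36.45
tcp_pos: [585.0, -21.5, 272.2]
tool_rot: [[-0.122, 0.993, -0.002], [0.993, 0.122, 0.0], [0.001, -0.002, -1.0]]
force: [-0.7, 1.2, -2.9]
opening: 0.148
grip_force: 40.0
```

```bash
python3 - <<'E'
from lib import *
np.set_printoptions(precision=1,suppress=True)
s=observe();print(s['tcp_pos'],np.abs(s['qd']).max(),s['force'])
m,im=snap('wrist','w22');R=np.array(s['tool_rot']);p=np.array(s['tcp_pos'])
for b in blobs(im,[100,100,50],[125,255,255],60): print(b,R.T@(onz(m,[b[0]],10+p[2]-208.4)[0]-p))
# plate left edge: first pale pixel right of green on rows above guide
h=cv2.cvtColor(im,cv2.COLOR_BGR2HSV)
for r in range(20,220,20):
    g=(h[r,:,0]>60)&(h[r,:,0]<95)&(h[r,:,1]>80)
    w=(h[r,:,1]<50)&(h[r,:,2]>190)
    i=np.where(g&(np.arange(560)>200))[0]
    j=[c for c in np.where(w)[0] if g[c-6:c-1].any() and c>250]
    if j: print(r,j[0],onz(m,[(j[0],r)],59)[0])
cv2.imwrite('pics/v22.png',cv2.resize(im[:300,150:420],None,fx=2,fy=2))
go((588,-20.3,262),down(97.2))
E
```

```text
[585.  -21.5 272.2] 0.24713354874178392 [-0.7  1.2 -2.9]
([276.5, 110.0], 352, [261, 105, 32, 11]) [ 81.3   1.1 198.4]
([276.4, 350.0], 181, [264, 347, 26, 7]) [-78.1   1.  198.4]
20 305 [585.9 111.4  59. ]
40 305 [587.4 101.   59. ]
60 305 [588.9  90.3  59. ]
80 304 [589.9  79.3  59. ]
100 304 [591.5  68.1  59. ]
120 304 [593.2  56.5  59. ]
140 303 [594.3  44.6  59. ]
160 303 [596.1  32.3  59. ]
180 303 [597.9  19.6  59. ]
200 303 [599.8   6.5  59. ]
go [0.0018, 0.0062, 0.0208] [-0.0004, -0.0001, -0.0011] rows 0.3
```

Emit:
carry_out:
  steps:
    - [[0,0.007,0,0,0,-0.0022,-1],[0,0.007,0.01,0,0,-0.0022,-1],[0,0.007,0.02,0,0,-0.0022,-1],[0,0.007,0.026,0,0,-0.0022,-1],[0,0.007,0.031,0,0,-0.0022,-1],[0,0.007,0.034,0,0,-0.0022,-1],[0,0.007,0.034,0,0,-0.0022,-1],[0,0.007,0.034,0,0,-0.0022,-1]]

```text
time: 37.17
tcp_pos: [588.5, -21.1, 256.2]
tool_rot: [[-0.129, 0.992, -0.0], [0.992, 0.129, 0.0], [0.0, -0.0, -1.0]]
force: [0.4, -0.2, -3.2]
opening: 0.152
grip_force: 40.0
```

Emit:
carry_out:
  steps:
    - [[0,0,0.004,0,0,0,-1],[0,0.004,0.005,0,0,0,-1],[0,0.007,0.005,0,0,0,-1],[0,0.009,0.005,0,0,0,-1],[0,0.009,0.005,0,0,0,-1],[0,0.009,0.005,0,0,0,-1]]

```text
time: 37.67
tcp_pos: [592.9, -20.5, 253.8]
tool_rot: [[-0.129, 0.992, -0.001], [0.992, 0.129, -0.0], [0.0, -0.001, -1.0]]
force: [-1.5, -1.1, -2.6]
opening: 0.152
grip_force: 40.0
```

Emit:
carry_out:
  steps:
    - [[0,0.001,0,0,0,0,-1],[0,0.002,0,0,0,0,-1],[0,0.002,0,0,0,0,-1],[0,0.002,0,0,0,0,-1]]

```text
time: 38.0
tcp_pos: [593.3, -20.5, 253.6]
tool_rot: [[-0.129, 0.992, -0.002], [0.992, 0.129, -0.0], [0.0, -0.002, -1.0]]
force: [-5.1, -1.0, 1.2]
opening: 0.145
grip_force: 40.0
```

The force has reached -5 N at x 593.3 with the deck touched. I release by a small opening and rise.

Emit:
carry_out:
  steps:
    - [[0,0,0.001,0,0,0,-0.45],[0,-0.001,0.001,0,0,0,-0.45],[0,-0.001,0.001,0,0,0,-0.45],[0,-0.001,0.001,0,0,0,-0.45],[0,-0.001,-0.04,0,0,0,-0.45],[0,-0.001,-0.1,0,0,0,-0.45],[0,-0.001,-0.18,0,0,0,-0.45],[0,-0.001,-0.2,0,0,0,-0.45]]

```text
time: 38.67
tcp_pos: [595.1, -20.6, 360.1]
tool_rot: [[-0.129, 0.992, 0.01], [0.992, 0.129, -0.002], [-0.003, 0.009, -1.0]]
force: [1.1, 0.0, 0.8]
opening: 0.272
grip_force: 0.0
```

Emit:
carry_out:
  steps:
    - [[-0.06,0,0,0,0,0,0.4],[-0.12,0,0,0,0,0,0.4],[-0.12,0,0,0,0,0,0.4],[-0.12,0,0,0,0,0,0.4],[-0.12,0,0,0,0,0,0.4]]

```text
time: 39.08
tcp_pos: [601.2, -79.8, 353.5]
tool_rot: [[-0.128, 0.992, -0.0], [0.992, 0.128, 0.001], [0.001, -0.0, -1.0]]
force: [0.1, 0.0, 1.1]
opening: 0.584
grip_force: 0.0
```

```bash
python3 - <<'E'
from lib import *
np.set_printoptions(precision=1,suppress=True)
s=observe();print(s['tcp_pos'],np.abs(s['qd']).max(),s['opening'])
m,im=snap('wrist','w23');snap('scene','sc23')
h=cv2.cvtColor(im,cv2.COLOR_BGR2HSV)
B=[b for b in blobs(im,[100,100,50],[125,255,255],30) if b[0][1]<300];print(B)
for b in B: print(onz(m,[b[0]],55))
cv2.imwrite('pics/v23.png',cv2.resize(im[:300,150:420],None,fx=2,fy=2))
E
```

```text
[601.2 -79.8 353.5] 1.0498403522215451 0.5841769999023636
[([274.8, 44.0], 150, [264, 40, 22, 8]), ([530.0, 231.6], 3612, [494, 180, 66, 95]), ([274.5, 225.5], 108, [266, 223, 18, 6])]
[[583.  60.  55.]]
[[854.5 -72.8  55. ]]
[[602.9 -98.4  55. ]]
```

View pics/v23.png

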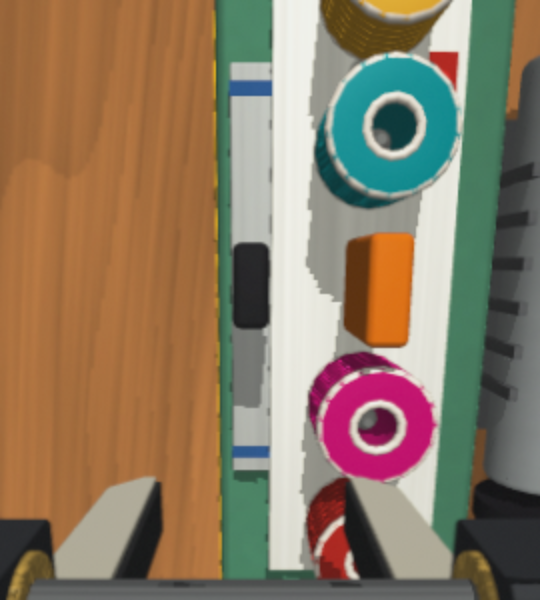

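The guide bar's edge is flush against the plate. Its bands at (275,44) and (275,225) give an axis of 7.16° against the carrier's 7.2–7.5°, centred within about 1 mm. Now I look at the scanner and card.

Emit:
carry_out:
  steps:
    - [[0,0,-0.08,0,0,0,0.4],[-0.07,-0.03,-0.13,0,0,0,0.4],[-0.14,-0.06,-0.13,0,0,0,0.4],[-0.21,-0.09,-0.13,0,0,0,0.4],[-0.28,-0.12,-0.13,0,0,0,0.4],[-0.35,-0.15,-0.13,0,0,0,0.4],[-0.42,-0.18,-0.13,0,0,0,0.4],[-0.49,-0.21,-0.13,0,0,0,0.4],[-0.56,-0.24,-0.13,0,0,0,0.4],[-0.63,-0.27,-0.13,0,0,0,0.4]]

```text
time: 40.02
tcp_pos: [507.8, -410.3, 418.8]
tool_rot: [[-0.13, 0.991, 0.0], [0.991, 0.13, 0.0], [0.0, 0.0, -1.0]]
force: [0.1, -0.4, -0.6]
opening: 0.699
grip_force: 0.0
```

Emit:
carry_out:
  steps:
    - [[-0.06,-0.02,0,0,0,0,1],[-0.06,-0.02,0,0,0,0,1],[-0.06,-0.02,0,0,0,0,1],[-0.06,-0.02,0,0,0,0,1],[-0.06,-0.02,0,0,0,0,1]]

```text
time: 40.43
tcp_pos: [502.8, -439.0, 418.8]
tool_rot: [[-0.131, 0.991, 0.0], [0.991, 0.131, 0.001], [0.001, 0.0, -1.0]]
force: [0.4, 0.1, -0.1]
opening: 0.984
grip_force: 0.0
```

```bash
python3 - <<'E'
from lib import *
np.set_printoptions(precision=1,suppress=True)
s=observe();print(s['tcp_pos'],np.abs(s['qd']).max(),s['opening'])
m,im=snap('wrist','w24');print(proj(m,[(558,-391,145),(411,-339,42)]))
cv2.imwrite('pics/v24.png',cv2.resize(im[:300,60:460],None,fx=2,fy=2))
E
```

```text
[ 502.8 -439.   418.8] 0.3599416286149227 0.9836854191230399
[[347.7 167.4]
 [205.3  93.1]]
```

View pics/v24.png

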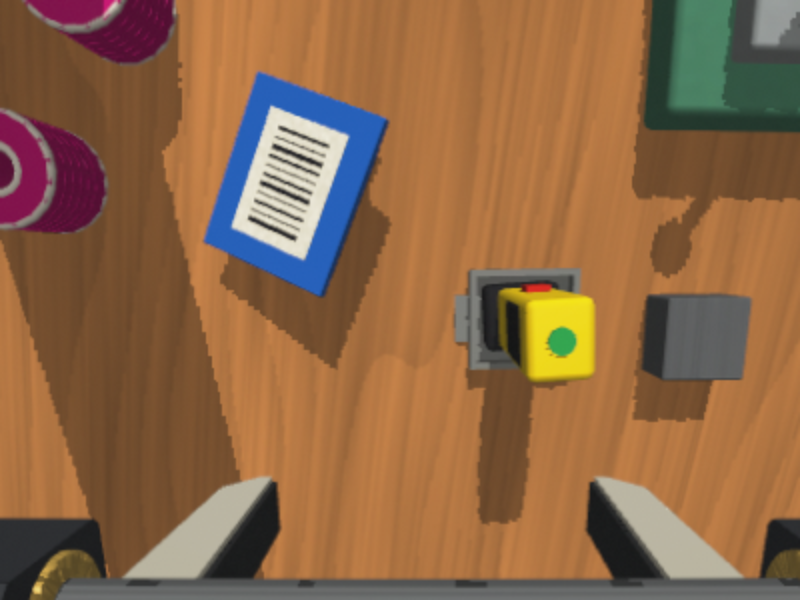

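The view shows:
- Job card with blue corners at im (188,36), (253,60), (221,148), (163,121) and label centre about (205,91).
- Dock rim at (295,135)–(350,135), with the scanner's top face centred at about (340,169) and roughly aligned with the tool axes.

I measure both from two views.

```bash
python3 - <<'E'
from lib import *
np.set_printoptions(precision=2,suppress=True)
def quad(im,near):
    h=cv2.cvtColor(im,cv2.COLOR_BGR2HSV);k=cv2.inRange(h,np.array([105,150,90]),np.array([120,255,255]))
    cs=[c for c in cv2.findContours(k,cv2.RETR_EXTERNAL,cv2.CHAIN_APPROX_NONE)[0] if cv2.contourArea(c)>250]
    c=min(cs,key=lambda c:np.linalg.norm(c.reshape(-1,2).mean(0)-near));q=cv2.convexHull(c)
    for e in np.arange(1,15,.5):
        a=cv2.approxPolyDP(q,e,True)
        if len(a)==4: break
    return a.reshape(-1,2).astype(float),k
def lab(im,c0,r):  # stripes+paper: pale pixels near c0
    h=cv2.cvtColor(im,cv2.COLOR_BGR2HSV);k=((h[...,1]<70)&(h[...,2]>130)).astype(np.uint8);k=cv2.morphologyEx(k,cv2.MORPH_CLOSE,np.ones((5,5)))
    n,l,st,c=cv2.connectedComponentsWithStats(k);i=min([i for i in range(1,n) if st[i,4]>80],key=lambda i:np.linalg.norm(c[i]-c0));return c[i],st[i]
m,im=load('w24');qa,_=quad(im,(205,91));print('wrist',qa.tolist(),lab(im,(205,91),0))
ms,sc=load('sc23');qs,_=quad(sc,(133,258));print('scene',qs.tolist(),lab(sc,(133,258),0))
md,sd=load('sd18');qd,_=quad(sd,(304,319));print('side',qd.tolist(),lab(sd,(304,319),0))
print('label tri',tri([(m,lab(im,(205,91),0)[0]),(ms,lab(sc,(133,258),0)[0])]),tri([(m,lab(im,(205,91),0)[0]),(md,lab(sd,(304,319),0)[0])]))
# order corners by wrist: match side corners by proximity of plane projection
for a in qa:
    best=min(((tri([(m,a),(md,b)]),b) for b in qd),key=lambda t:t[0][1]);print('corner',a,best[0])
g=blobs(im,[60,100,80],[85,255,255],20);print([b for b in g if abs(b[0][0]-341)<15 and abs(b[0][1]-170)<15])
gs=blobs(sc,[60,100,60],[85,255,255],3);print('scene green',[b for b in gs if b[0][0]<160])
y=blobs(im,[22,150,120],[34,255,255],100);print('yellow',[b for b in y if 300<b[0][0]<380])
print('dock rim corners z18',onz(m,[(295,135),(350,134.5),(295,184)],18))
E
```

```text
wrist [[189.0, 36.0], [252.0, 59.0], [220.0, 147.0], [163.0, 120.0]] (array([204.16,  90.58]), array([ 176,   53,   58,   77, 2681], dtype=int32))
scene [[350.0, 0.0], [345.0, 71.0], [296.0, 77.0], [301.0, 0.0]] (array([131.62, 256.98]), array([112, 248,  36,  22, 347], dtype=int32))
side [[316.0, 301.0], [319.0, 332.0], [291.0, 338.0], [289.0, 307.0]] (array([303.29, 317.15]), array([294, 301,  20,  31, 490], dtype=int32))
label tri (array([ 410.05, -338.4 ,   44.23]), np.float64(1.6795450611865075)) (array([ 410.25, -336.59,   46.1 ]), np.float64(0.39067898351948976))
corner [189.  36.] (array([ 385.47, -281.49,   24.83]), np.float64(2.522169410451978))
corner [252.  59.] (array([ 420.84, -220.8 , -338.97]), np.float64(0.36381692924846004))
corner [220. 147.] (array([ 434.12, -394.67,   53.94]), np.float64(0.4099252697341678))
corner [163. 120.] (array([ 360.59, -375.03,   26.93]), np.float64(1.2046951992676536))
[([340.7, 170.3], 137, [335, 164, 13, 14])]
scene green [([16.0, 29.0], 24, [14, 25, 5, 9]), ([113.6, 275.4], 11, [112, 274, 4, 4])]
yellow [([337.5, 166.3], 1420, [310, 144, 47, 47])]
dock rim corners z18 [[ 518.22 -371.24   18.  ]
 [ 585.12 -361.74   18.  ]
 [ 527.06 -431.43   18.  ]]
```

```bash
python3 - <<'E'
from lib import *
np.set_printoptions(precision=2,suppress=True)
m,im=load('w24');ms,_=load('sc23')
print('dot',tri([(m,(340.7,170.3)),(ms,(113.6,275.4))]),onz(m,[(340.7,170.3)],145))
lo=onz(m,[(189,36),(163,120)],27.5);hi=onz(m,[(252,59),(220,147)],56.5);print(lo,hi)
y=(lo[0]-lo[1]+hi[0]-hi[1]);print('y deg',np.degrees(np.arctan2(y[1],y[0])),'len',np.linalg.norm(lo[0]-lo[1]),np.linalg.norm(hi[0]-hi[1]),'short',np.linalg.norm(hi[0]-lo[0]),'centre',(lo.mean(0)+hi.mean(0))/2,'label px on 42',onz(m,[(204.16,90.58)],42))
go((553,-394,330),down(98.1))
E
```

```text
dot (array([ 552.62, -395.44,  144.46]), np.float64(1.1876871423143442)) [[ 552.61 -394.2   145.  ]]
[[ 384.9  -279.83   27.5 ]
 [ 359.95 -374.12   27.5 ]] [[ 460.19 -300.42   56.5 ]
 [ 434.88 -394.74   56.5 ]]
y deg 75.08040710764584 len 97.53420183217716 97.65200767309575 short 83.27158651971688 centre [ 409.98 -337.28   42.  ] label px on 42 [[ 409.53 -336.5    42.  ]]
go [0.0758, 0.1112, 0.178] [0.0001, -0.0001, -0.0031] rows 2.7
```

The scanner top dot is at (552.6,-394.8) and z 144.5, which fits. The label centre is at (410,-337,43) with its level axis at 75.1°, and edge lengths match within 2.5 %. I grasp the scanner.

Emit:
carry_out:
  steps:
    - [[0.04,0.06,0,0,0,-0.003,1],[0.075,0.11,0,0,0,-0.003,1],[0.075,0.11,0,0,0,-0.003,1],[0.075,0.11,0,0,0,-0.003,1],[0.075,0.11,0.06,0,0,-0.003,1],[0.075,0.11,0.13,0,0,-0.003,1],[0.075,0.11,0.2,0,0,-0.003,1],[0.075,0.11,0.2,0,0,-0.003,1],[0.075,0.11,0.2,0,0,-0.003,1]]

```text
time: 41.23
tcp_pos: [550.9, -396.1, 317.2]
tool_rot: [[-0.138, 0.99, -0.004], [0.99, 0.138, 0.003], [0.004, -0.003, -1.0]]
force: [0.2, -0.8, 0.4]
opening: 0.999
grip_force: 0.0
```

```bash
python3 - <<'E'
from lib import *
s=observe();print(s['tcp_pos'],np.abs(s['qd']).max())
m,im=snap('wrist','w25')
g=blobs(im,[60,100,80],[85,255,255],40);print([(b,onz(m,[b[0]],144.8)) for b in g])
go((552.6,-394.8,277),down(98.1))
E
```

```text
[ 550.94261187 -396.06952512  317.22783963] 4.775713141156907
[(([447.0, 48.3], 7320, [373, 0, 173, 80]), array([[ 614.84030566, -278.12846089,  144.8       ]])), (([279.4, 261.7], 318, [270, 252, 20, 20]), array([[ 552.79433442, -394.46381132,  144.8       ]]))]
go [0.0036, 0.0025, 0.0855] [-0.0, 0.0001, -0.0008] rows 1.0
```

Emit:
carry_out:
  steps:
    - [[0.002,0.002,0.04,0,0,0,1],[0.002,0.002,0.08,0,0,0,1],[0.002,0.002,0.08,0,0,0,1],[0.002,0.002,0.08,0,0,0,-1],[0.002,0.002,0.08,0,0,0,-1],[0.002,0.002,0.08,0,0,0,-1],[0.002,0.002,0.08,0,0,0,-1],[0.002,0.002,0.08,0,0,0,-1],[0.002,0.002,0.08,0,0,0,-1],[0.002,0.002,0.08,0,0,0,-1]]
  squeeze: 30

```text
time: 42.12
tcp_pos: [552.5, -395.4, 279.1]
tool_rot: [[-0.138, 0.99, 0.0], [0.99, 0.138, -0.0], [-0.0, 0.0, -1.0]]
force: [-0.6, -0.6, -0.2]
opening: 0.547
grip_force: 0.0
```

Emit:
carry_out:
  steps:
    - [[0,0,0,0,0,0,-1],[0,0,0,0,0,0,-1],[0,0,0,0,0,0,-1],[0,0,0,0,0,0,-1],[0,0,0,0,0,0,-1],[0,0,0,0,0,0,-1],[0,0,0,0,0,0,-1]]

```text
time: 42.7
tcp_pos: [552.5, -395.3, 278.6]
tool_rot: [[-0.138, 0.99, -0.0], [0.99, 0.138, 0.0], [0.0, -0.0, -1.0]]
force: [0.2, -0.5, -0.8]
opening: 0.328
grip_force: 29.3
```

```bash
python3 - <<'E'
from lib import *
s=observe();p=np.array(s['tcp_pos']);print(p,np.array(s['tool_rot']).round(4).tolist(),s['opening'],s['grip_force'],s['force'])
d=p[2]-5;print('tcp to scanner origin',d)
t=np.radians(20);yd=np.radians(75.08);n=np.array([-np.sin(yd)*np.sin(t),np.cos(yd)*np.sin(t),np.cos(t)]);print('n',n)
L=np.array([410,-337.2,43]);T=L+n*(80+d);print('TCP',T,np.hypot(*T[:2]))
# tool z=-n, tool x nearest to present yaw 98.1 (tool y horizontal-ish)
for yaw in (75.08,98.1,120,60):
    x=np.array([np.cos(np.radians(yaw)),np.sin(np.radians(yaw)),0]);z=-n;y=np.cross(z,x);y/=np.linalg.norm(y);x=np.cross(y,z);R=np.c_[x,y,z];print(yaw)
    go(T,R)
E
```

```text
[ 552.47239745 -395.34612337  278.61789819] [[-0.1382, 0.9904, -0.0002], [0.9904, 0.1382, 0.0002], [0.0002, -0.0002, -1.0]] 0.328486456551813 29.327857196331024 [ 0.18056318 -0.45258458 -0.78995402]
tcp to scanner origin 273.61789819359296
n [-0.33048937  0.08805996  0.93969262]
TCP [ 293.13304482 -306.06042108  375.29212951] 423.7923587296731
75.08
go [0.2486, -0.489, -0.1932] [-0.1097, -0.0222, 0.1257] rows 7.0
98.1
go [0.2486, -0.489, -0.1932] [-0.1028, -0.0423, 0.006] rows 7.0
120
go [0.2486, -0.489, -0.1932] [-0.0937, -0.0609, -0.1115] rows 7.0
60
go [0.2486, -0.489, -0.1932] [-0.1128, -0.0086, 0.2038] rows 7.0
```

Emit:
carry_out:
  steps:
    - [[0,0,-0.07,0,0,0,-1],[0,0,-0.14,0,0,0,-1],[0.03,-0.06,-0.193,-0.02,-0.01,0,-1],[0.07,-0.13,-0.193,-0.035,-0.015,0,-1],[0.105,-0.2,-0.193,-0.05,-0.02,0.003,-1],[0.14,-0.27,-0.193,-0.065,-0.027,0.004,-1],[0.175,-0.34,-0.193,-0.08,-0.033,0.005,-1],[0.21,-0.41,-0.193,-0.09,-0.038,0.006,-1],[0.24,-0.47,-0.193,-0.103,-0.042,0.006,-1],[0.2486,-0.489,-0.193,-0.103,-0.042,0.006,-1]]

```text
time: 43.53
tcp_pos: [290.0, -303.2, 374.2]
tool_rot: [[-0.097, 0.939, 0.331], [0.988, 0.132, -0.085], [-0.124, 0.318, -0.94]]
force: [0.3, 0.6, -2.5]
opening: 0.324
grip_force: 29.7
```

```bash
cat > scan.py <<'E'
from lib import *
np.set_printoptions(precision=3,suppress=True)
s=observe();p=np.array(s['tcp_pos']);R=np.array(s['tool_rot']);print(p,np.abs(s['qd']).max(),s['opening'])
t=np.radians(20);yd=np.radians(75.08);n=np.array([-np.sin(yd)*np.sin(t),np.cos(yd)*np.sin(t),np.cos(t)]);yl=np.array([np.cos(yd),np.sin(yd),0]);xl=np.cross(yl,n)
o=p+R@[0,0,273.6]-[410,-337.2,43];print('scanner in label frame',o@xl,o@yl,o@n,'angle',np.degrees(np.arccos(-R[:,2]@n)))
E
python3 - <<'E'
import scan
from lib import *
n=scan.n;x=np.array([np.cos(np.radians(98.1)),np.sin(np.radians(98.1)),0]);y=np.cross(-n,x);y/=np.linalg.norm(y)
go(np.array([410,-337.2,43])+n*353.6,np.c_[np.cross(y,-n),y,-n])
E
```

```text
[ 290.032 -303.191  374.154] 13.375157187855638 0.3243549690699319
scanner in label frame -4.067901453374344 2.6816394449285412 80.22712551514887 angle 0.15238130552707055
go [-0.0066, 0.0058, 0.0004] [0.0001, -0.0008, -0.0004] rows 0.1
```

Emit:
carry_out:
  steps:
    - [[0,0,0,0,0,0,-1],[0,0,0,0,0,0,-1],[0,0,0,0,0,0,-1],[0,0,0,0,0,0,-1],[0,0,0,0,0,0,-1],[0,0,0,0,0,0,-1]]

```text
time: 44.03
tcp_pos: [294.0, -306.3, 375.0]
tool_rot: [[-0.099, 0.938, 0.331], [0.987, 0.135, -0.086], [-0.126, 0.318, -0.94]]
force: [0.1, -1.4, -2.6]
opening: 0.322
grip_force: 29.7
```

```bash
python3 scan.py; python3 - <<'E'
from lib import *
m,im=snap('side','sd26');m2,i2=snap('scene','sc26')
cv2.imwrite('pics/v26.png',np.hstack([cv2.resize(im[230:400,200:400],(400,340)),cv2.resize(i2[180:350,60:260],(400,340))]))
E
```

```text
[ 293.953 -306.313  374.999] 0.5064718752685138 0.32243314704933335
scanner in label frame 0.6693084723821608 0.4732399833710111 79.44960297806551 angle 0.10629887813678385
```

View pics/v26.png

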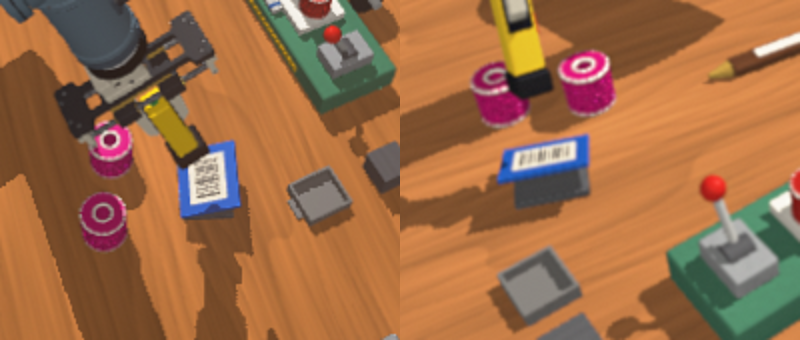

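The side and scene crops show the scanner tilted square over the label, with the empty dock beside it. I check the nose in both views and hold.

```bash
python3 - <<'E'
from lib import *
s=observe();p=np.array(s['tcp_pos']);R=np.array(s['tool_rot'])
for f in('sd26','sc26'):
    m,_=load(f);print(f,proj(m,[p+R@[0,0,273.6],p+R@[0,0,257],p+R@[0,0,140]]).round(1).tolist())
E
```

```text
sd26 [[294.3, 305.3], [292.3, 302.6], [276.8, 281.7]]
sc26 [[125.5, 224.5], [123.8, 217.5], [112.0, 166.2]]
```

Emit:
carry_out:
  steps:
    - [[0,0,0,0,0,0,-1],[0,0,0,0,0,0,-1],[0,0,0,0,0,0,-1],[0,0,0,0,0,0,-1],[0,0,0,0,0,0,-1],[0,0,0,0,0,0,-1],[0,0,0,0,0,0,-1],[0,0,0,0,0,0,-1],[0,0,0,0,0,0,-1],[0,0,0,0,0,0,-1]]

```text
time: 44.97
tcp_pos: [293.1, -306.1, 375.3]
tool_rot: [[-0.098, 0.939, 0.331], [0.987, 0.134, -0.087], [-0.126, 0.318, -0.94]]
force: [-0.2, -0.4, -3.0]
opening: 0.323
grip_force: 29.7
```

Emit:
carry_out:
  steps:
    - [[0,0,0,0,0,0,-1],[0,0,0,0,0,0,-1],[0,0,0,0,0,0,-1],[0,0,0,0,0,0,-1],[0,0,0,0,0,0,-1],[0,0,0,0,0,0,-1],[0,0,0,0,0,0,-1],[0,0,0,0,0,0,-1],[0,0,0,0,0,0,-1],[0,0,0,0,0,0,-1]]

```text
time: 45.8
tcp_pos: [293.2, -306.1, 375.3]
tool_rot: [[-0.098, 0.939, 0.331], [0.987, 0.134, -0.087], [-0.126, 0.318, -0.94]]
force: [0.0, 0.4, -1.6]
opening: 0.322
grip_force: 29.7
```

Emit:
carry_out:
  steps:
    - [[0,0,0,0,0,0,-1],[0,0,0,0,0,0,-1],[0,0,0,0,0,0,-1],[0,0,0,0,0,0,-1],[0,0,0,0,0,0,-1],[0,0,0,0,0,0,-1],[0,0,0,0,0,0,-1],[0,0,0,0,0,0,-1]]

```text
time: 46.47
tcp_pos: [293.2, -306.1, 375.3]
tool_rot: [[-0.098, 0.939, 0.331], [0.987, 0.134, -0.087], [-0.126, 0.318, -0.94]]
force: [0.8, 0.5, -1.3]
opening: 0.324
grip_force: 29.7
```

```bash
python3 scan.py; python3 -c "
from lib import *
go((552.5,-395.3,360),down(97.94))"
```

```text
[ 293.161 -306.05   375.255] 0.05868681543559722 0.32365654046752407
scanner in label frame 0.11432234748588932 0.24264126644583195 79.9751799291386 angle 0.052067758011878365
go [-0.2231, 0.4532, 0.216] [0.103, 0.042, -0.006] rows 6.6
```

Emit:
carry_out:
  steps:
    - [[-0.028,0.057,0.027,0.013,0.005,0,-1],[-0.056,0.113,0.054,0.03,0.01,-0.001,-1],[-0.084,0.17,0.081,0.045,0.016,-0.002,-1],[-0.112,0.227,0.108,0.06,0.022,-0.003,-1],[-0.14,0.283,0.135,0.075,0.03,-0.004,-1],[-0.167,0.34,0.162,0.09,0.036,-0.005,-1],[-0.195,0.397,0.189,0.103,0.042,-0.006,-1],[-0.2231,0.4532,0.216,0.103,0.042,-0.006,-1],[-0.2231,0.4532,0.216,0.103,0.042,-0.006,-1],[-0.2231,0.4532,0.216,0.103,0.042,-0.006,-1]]

```text
time: 47.3
tcp_pos: [554.0, -395.4, 357.7]
tool_rot: [[-0.14, 0.99, -0.001], [0.99, 0.14, 0.002], [0.002, -0.001, -1.0]]
force: [-0.8, -0.1, -2.4]
opening: 0.32
grip_force: 29.7
```

Emit:
carry_out:
  steps:
    - [[0,0,0.03,0,0,0,-1],[0,0,0.06,0,0,0,-1],[0,0,0.08,0,0,0,-1],[0,0,0.08,0,0,0,-1],[0,0,0.08,0,0,0,-1],[0,0,0.08,0,0,0,-1]]

```text
time: 47.8
tcp_pos: [552.2, -395.5, 321.1]
tool_rot: [[-0.138, 0.99, 0.001], [0.99, 0.138, -0.001], [-0.001, 0.001, -1.0]]
force: [-0.1, -0.6, -2.1]
opening: 0.325
grip_force: 29.7
```

```bash
python3 -c "
from lib import *
s=observe();print(s['tcp_pos'],np.abs(s['qd']).max(),s['force'])
go((552.5,-395.3,279),down(97.94))"
```

```text
[ 552.23085916 -395.51351543  321.13071038] 0.7963083560146451 [-0.06598228 -0.57026809 -2.11281027]
go [0.0004, 0.0005, 0.0843] [0.0003, 0.0003, -0.0001] rows 1.0
```

Emit:
carry_out:
  steps:
    - [[0,0.0005,0.02,0,0,0,-1],[0,0.0005,0.04,0,0,0,-1],[0,0.0005,0.06,0,0,0,-1],[0,0.0005,0.075,0,0,0,-1],[0,0.0005,0.084,0,0,0,-1],[0,0.0005,0.084,0,0,0,-1],[0,0.0005,0.084,0,0,0,-1]]

```text
time: 48.38
tcp_pos: [552.5, -395.1, 278.3]
tool_rot: [[-0.138, 0.99, -0.001], [0.99, 0.138, 0.0], [0.0, -0.001, -1.0]]
force: [-1.9, 2.0, 3.8]
opening: 0.319
grip_force: 29.9
```

Emit:
carry_out:
  steps:
    - [[0,0,0.001,0,0,0,0],[0,0,0.001,0,0,0,0.2],[0,0,0.001,0,0,0,0.4],[0,0,0.001,0,0,0,0.4],[0,0,0.001,0,0,0,0.4],[0,0,0.001,0,0,0,0.4],[0,0,0.001,0,0,0,0.4],[0,0,0.001,0,0,0,0.4]]

```text
time: 49.05
tcp_pos: [552.8, -395.3, 277.4]
tool_rot: [[-0.138, 0.99, -0.0], [0.99, 0.138, 0.0], [0.0, 0.0, -1.0]]
force: [-0.0, -0.0, -0.2]
opening: 0.699
grip_force: 0.0
```

Emit:
carry_out:
  steps:
    - [[0,0,-0.05,0,0,0,0.4],[0,0,-0.12,0,0,0,0.4],[0,0,-0.18,0,0,0,0.4],[0,0,-0.24,0,0,0,0.4],[-0.06,0,-0.24,0,0,0,0.4],[-0.1,0,-0.24,0,0,0,0.4],[-0.1,0,-0.24,0,0,0,0.4],[-0.1,0,-0.24,0,0,0,0.4],[-0.1,0,-0.24,0,0,0,0.4]]

```text
time: 49.8
tcp_pos: [559.5, -444.4, 396.8]
tool_rot: [[-0.138, 0.99, -0.001], [0.99, 0.138, 0.002], [0.002, -0.001, -1.0]]
force: [0.6, -0.4, -0.2]
opening: 0.702
grip_force: 0.0
```

```bash
python3 - <<'E'
from lib import *
np.set_printoptions(precision=2,suppress=True)
s=observe();print(s['tcp_pos'],np.abs(s['qd']).max(),s['opening'])
m,im=snap('wrist','w27');ms,sc=snap('scene','sc27');md,sd=snap('side','sd27')
g=[b for b in blobs(im,[60,100,80],[85,255,255],40) if b[1]<600];print(g,[onz(m,[b[0]],144.8) for b in g])
gs=[b for b in blobs(sc,[60,100,60],[85,255,255],3) if 90<b[0][0]<140 and 250<b[0][1]<300];print(gs)
if g and gs: print(tri([(m,g[-1][0]),(ms,gs[0][0])]))
def red(i,lim):
    return [b for b in blobs(i,[0,150,90],[6,255,255],8)+blobs(i,[174,150,90],[179,255,255],8) if lim[0]<b[0][0]<lim[1] and lim[2]<b[0][1]<lim[3]]
print('lever scene',red(sc,(200,235,255,295)),'side',red(sd,(345,385,230,265)))
E
```

```text
[ 559.55 -444.36  396.76] 0.4988316298209938 0.7018881630259522
[([275.7, 156.5], 167, [269, 149, 14, 15])] [array([[ 552.86, -393.42,  144.8 ]])]
[([114.1, 275.2], 10, [112, 274, 5, 3])]
(array([ 552.73, -394.55,  144.57]), np.float64(1.1129222004490602))
lever scene [([216.1, 273.5], 129, [210, 268, 13, 13])] side [([356.0, 233.9], 86, [350, 228, 14, 11]), ([365.8, 246.6], 60, [362, 243, 9, 9])]
```

The scanner is back: its dot is at (552.7,-394.6), z 144.6, the same as before. Now the lever. I go to its robot side with closed fingers and lower to tip height 105 mm.

Emit:
carry_out:
  steps:
    - [[0.08,0.02,0,0,0,0.003,-1],[0.16,0.04,0,0,0,0.003,-1],[0.24,0.06,0,0,0,0.003,-1],[0.32,0.08,0,0,0,0.003,-1],[0.4,0.1,0,0,0,0.003,-1],[0.419,0.108,0,0,0,0.003,-1],[0.419,0.108,0,0,0,0.003,-1],[0.419,0.108,0.05,0,0,0.003,-1],[0.419,0.108,0.1,0,0,0.003,-1],[0.419,0.108,0.12,0,0,0.003,-1]]

```text
time: 50.78
tcp_pos: [583.3, -230.6, 334.4]
tool_rot: [[-0.129, 0.992, -0.004], [0.992, 0.129, 0.001], [0.002, -0.003, -1.0]]
force: [-0.8, 0.0, -1.3]
opening: 0.033
grip_force: 0.0
```

```bash
python3 - <<'E'
from lib import *
s=observe();print(s['tcp_pos'],np.abs(s['qd']).max(),s['opening'],s['force'])
m,im=snap('scene','sc28');ms=camera_model('scene');md=camera_model('side')
print('tip',tri([(ms,(216.1,273.5)),(md,(365.8,246.6))]))
go((584,-229.3,291),down(97.3));go((668.3,-218.7,291),down(97.3))
E
```

```text
[ 583.29424938 -230.59109969  334.41279238] 11.665133033428965 0.03298123238992592 [-0.82657017  0.03442476 -1.26105842]
tip (array([ 635.59633655, -223.55436244,  130.16232102]), np.float64(0.7166738162671974))
go [0.0019, 0.0027, 0.0843] [-0.0018, -0.0012, 0.0003] rows 1.0
go [0.0014, 0.1727, 0.0833] [-0.0018, -0.0012, 0.0003] rows 2.3
```

Emit:
carry_out:
  steps:
    - [[0.001,0,0.04,0,0,0,-1],[0.001,0,0.075,0,0,0,-1],[0.001,0,0.08,0,0,0,-1],[0.001,0.03,0.08,0,0,0,-1],[0.001,0.055,0.08,0,0,0,-1],[0.001,0.08,0.08,0,0,0,-1],[0.001,0.1,0.08,0,0,0,-1],[0.001,0.12,0.08,0,0,0,-1],[0.001,0.135,0.08,0,0,0,-1],[0.001,0.15,0.08,0,0,0,-1]]

```text
time: 51.67
tcp_pos: [659.1, -220.6, 298.7]
tool_rot: [[-0.128, 0.992, 0.001], [0.992, 0.128, -0.001], [-0.001, 0.001, -1.0]]
force: [-0.4, -0.3, 0.3]
opening: 0.005
grip_force: 0.5
```

Emit:
carry_out:
  steps:
    - [[0,0.007,0,0,0,0,-1],[0,0.014,0,0,0,0,-1],[0,0.014,0,0,0,0,-1]]

```text
time: 51.92
tcp_pos: [665.8, -218.8, 297.5]
tool_rot: [[-0.129, 0.992, 0.0], [0.992, 0.129, 0.0], [0.0, 0.0, -1.0]]
force: [0.1, -0.2, 0.2]
opening: 0.005
grip_force: 0.0
```

```bash
cat > lev.py <<'E'
from lib import *
np.set_printoptions(precision=2,suppress=True)
s=observe();print(s['tcp_pos'],s['force'])
ms,sc=snap('scene');md,sd=snap('side')
f=lambda i:blobs(i,[0,150,90],[6,255,255],8)+blobs(i,[174,150,90],[179,255,255],8)
a=[b for b in f(sc) if 195<b[0][0]<270 and 255<b[0][1]<330];c=[b for b in f(sd) if 340<b[0][0]<410 and 220<b[0][1]<270];print(a,c)
O=np.array([648.7,-62.9]);X=np.array([np.cos(.1257),np.sin(.1257)])
for u in a:
    for v in c:
        P,e=tri([(ms,u[0]),(md,v[0])])
        if e<4: print(P,'err',round(e,2),'winder x',(P[:2]-O)@X,'angle from -0.5:',np.arctan2((P[:2]-O)@X,P[2]-68)+.5)
E
python3 lev.py
```

```text
[ 665.8  -218.84  297.47] [ 0.14 -0.23  0.24]
[([267.4, 285.8], 223, [256, 277, 22, 16]), ([232.8, 294.9], 31, [228, 289, 12, 10])] [([363.0, 227.2], 11, [361, 226, 5, 4]), ([385.6, 240.3], 30, [383, 237, 6, 7])]
[ 699.41 -220.51  129.56] err 0.48 winder x 30.551173735296757 angle from -0.5: 0.9606837292607882
```

The lever tip is now at winder x +30.6, about 0.96 rad. I push slightly more to the stop, then retreat.

Emit:
carry_out:
  steps:
    - [[0,0.004,0,0,0,0,-1],[0,0.008,0,0,0,0,-1],[0,0.01,0,0,0,0,-1],[0,0.01,0,0,0,0,-1]]

```text
time: 52.35
tcp_pos: [670.4, -218.0, 297.3]
tool_rot: [[-0.129, 0.992, -0.0], [0.992, 0.129, 0.0], [0.0, -0.0, -1.0]]
force: [0.2, -1.8, -0.8]
opening: 0.005
grip_force: 0.3
```

Emit:
carry_out:
  steps:
    - [[0,-0.05,0,0,0,0,-1],[0,-0.1,-0.05,0,0,0,-1],[0,-0.17,-0.12,0,0,0,-1],[0,-0.25,-0.18,0,0,0,-1],[0,-0.33,-0.25,0,0,0,-1],[0,-0.36,-0.25,0,0,0,-1],[0,-0.36,-0.25,0,0,0,-1],[0,-0.36,-0.25,0,0,0,-1]]

```text
time: 53.02
tcp_pos: [490.9, -241.6, 424.9]
tool_rot: [[-0.127, 0.992, 0.004], [0.992, 0.127, -0.003], [-0.003, 0.004, -1.0]]
force: [0.5, 0.1, -1.1]
opening: 0.005
grip_force: 0.0
```

```bash
python3 lev.py; python3 - <<'E'
from lib import *
m,im=snap('scene','sc30');m2,i2=snap('side','sd30')
cv2.imwrite('pics/v30.png',np.hstack([cv2.resize(im[180:390,70:420],(500,300)),cv2.resize(i2[160:360,250:450],(300,300))]))
E
```

```text
[ 490.88 -241.64  424.86] [ 0.47  0.07 -1.12]
[([265.8, 270.4], 140, [256, 263, 21, 15]), ([266.2, 270.7], 15, [264, 269, 6, 4]), ([267.1, 285.5], 234, [256, 277, 23, 16]), ([235.4, 293.4], 146, [229, 287, 14, 14])] [([358.3, 225.2], 64, [352, 220, 14, 10]), ([358.7, 224.1], 9, [357, 223, 4, 3]), ([356.9, 233.8], 98, [350, 228, 16, 11]), ([385.1, 238.7], 67, [381, 234, 9, 10])]
[ 656.92 -128.24  103.97] err 0.25 winder x -0.03620125643755393 angle from -0.5: 0.4989935972218696
[ 658.49 -128.1   106.69] err 1.02 winder x 1.5404875174944557 angle from -0.5: 0.5397969775854445
[ 657.31 -127.6   103.06] err 0.28 winder x 0.4269719477036824 angle from -0.5: 0.5121762349063479
[ 658.88 -127.46  105.79] err 0.99 winder x 2.0033818124092178 angle from -0.5: 0.552969138587479
[ 658.2  -127.81   59.8 ] err 0.68 winder x 1.2831081829010318 angle from -0.5: 3.486440347788749
[ 699.87 -215.48  130.86] err 0.3 winder x 31.638440808564255 angle from -0.5: 0.96630874557937
```

View pics/v30.png

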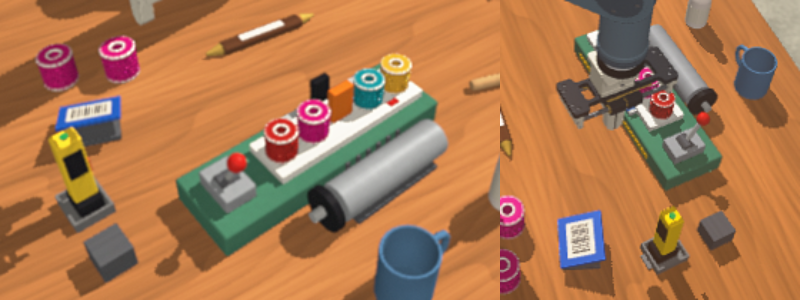

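The scene and side crops show the lever thrown over to on (ball at about scene (235,293)). All four spools, the guide and the docked scanner are in place. One last numeric check on the teal and magenta heights before handing in.

```bash
python3 - <<'E'
from lib import *
m,im=load('w23')
for n,a in(('magenta',(649.3,-67.9)),('teal',(635.5,41.3))): spool(m,im,n,a,105)
s=observe();print(s['time'],s['force'],s['grip_force'])
E
```

```text
magenta face blob [338.6 212.6] 1654 [649.6 -65.6] ring centre [649.8 -66.2] ring r [ 7.9 10.9] 
teal face blob [346.9  61.7] 2299 [636.1  42.7] ring centre [636.2  42.2] ring r [ 7.9 11.1] 
53.2167 [-0.47043414 -0.08218707 -0.18856926] 0.0
```

Ring radii at the 105 mm plane match the real ones (8 to 11 mm), so both are fully down.

```bash
python3 -c "
from rig import finish_job
print(finish_job())"
```

```text
the job is handed in; nothing more can be done
None
```

I finished every step and handed the job in at about 53 s on the robot's clock; the judge gave no verdict back. My last camera checks showed the carrier home with all four spools down, the guide flush, the scanner back in its dock and the lever at about 0.97 rad. Along the way the guide bar briefly pressed on the carrier plate at about 43 N, before I backed it off and reset it.

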